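# Blow off and gauge pressure-roller bushes

## Robot

A 7-joint arm with a two-finger parallel gripper is mounted at the origin on the work surface. World frame = base frame: x ahead of the robot, y to its left, z up, the work surface at z = 0. Lengths are in mm, angles in degrees, forces in N, time in s.
With the tool pointing down it reaches from about 400 to 900 mm from the base axis. Payload 5.5 kg.
Tool frame: the origin (TCP) lies midway between the tips of the shut fingers; the grasp point (between the pads) lies env.grip_depth behind it (env.grip_depth is the distance from the TCP to the grasp point, in mm); z points along the fingers, y is the direction in which the jaws open and shut (so a half turn about z gives the same grasp; the last joint's range is limited). The gripper opens to 92 mm and grips with 3 to 60 N. Pads are 19 mm wide; open, the fingers measure 130 mm over their backs; the gripper's body (75 mm by 190 mm) begins 47 mm behind the grasp point.
Start: joints at [-55.623, 28.699, -24.465, 88.831, 12.651, 65.22, -12.049], TCP at [214.767, 613.494, 226.729] pointing down, gripper open.
Joint ranges: [-164.97, 164.97], [-17.58, 116.51], [-87.97, 89.64], [11.32, 138.91], [-80.73, 260.73], [10.89, 115.49], [-147.41, 147.41]. Speed limits (degrees/s): [147.25, 147.25, 180, 180, 180, 180, 180].

## Interface

Orientations are given as [roll, pitch, yaw] about the fixed x, y, z axes, in that order (R = Rz(yaw) Ry(pitch) Rx(roll)).
In Python, from station import env gives the robot as it stands. The module is installed in compiled form; this text tells all that it offers.
- The arm moves only by the shell command python3 -m crank 'ROWS' [FORCE]. ROWS is text: rows parted by semicolons, each of 7 numbers parted by spaces: the opening, from 0 (shut) to 1 (fully open), then the shift along the tool's x, y, z in m, then the turn, a rotation vector about the tool's x, y, z in degrees. In form: grip x y z rx ry rz; .... A call has 1 to 12 rows; each row is the pose to reach, as a shift and turn from the pose measured when the call began, along the tool's axes at that moment; what a row does not reach only later rows make up. A row lasts 1/8 s, in which the tool goes at most 62.5 mm and 10.7 degrees, less where a joint would pass 70% of its speed; a pose out of reach is approached as far as the arm can. A call with a gripper value outside its range is refused whole. The fingers move at their own pace and stop on an object; FORCE is the grip in N (left out, the last holds). Time passes only in rows, so rows that repeat a pose let the fingers close. It gives the time, the measured TCP pose, the force and the opening at its end, in the units of the state.
- env.state(): the state, without advancing time (a new reading comes with each control period).
- env.capture(name): name is "scene" or "top" or "wrist"; returns a dict with "img" (400x640x3 uint8, red, green, blue), "fx", "fy", "cx", "cy" (pixels), "R" (3x3) and "t" (3): a world point X has camera coordinates R X + t; the wrist camera has in their place "hand_eye" (4x4, takes a point from camera to tool coordinates, whose origin is the TCP and whose axes are the flange's). Camera axes: x right, y down, z forward; pixel columns grow to the right and rows downward; lengths in mm; the calibration is good to about 2 mm. A picture is of the moment at which its call begins: read the wrist's pose just before it. There is no depth.
- env.sign_off(): hands the job in, once; it reports no verdict.
The state is a dict: "t": time; "qpos": joint angles; "joint_vel": joint speeds; "joint_torque": joint torques, N m; "position": TCP position; "ee_rot": TCP orientation; "wrist_force": force on the tool from outside, world axes, zero at the start; "wrist_torque": the same for the moment, N m; "gripper_width": opening from 0.0 (shut) to 1.0 (fully open).
Only numpy, scipy, OpenCV 4.12 (cv2) and the standard library are available. Lean on these libraries where they do the work, as an engineer would, in place of code of your own. Each camera call takes 0.05 s, during which the arm holds its last target.

## Task

Put all the bronze roller bushes in the aluminium blow-off tray, tip its clear guard shut, and give them two blasts of air: press the blue palm button right down to its stop, hold it there for about a second, let it come right up, and do that again. Then tip the guard open, take the bushes out one at a time and try each on the stepped gauge pin: a bush that stops at the step is sound and goes in the green tray, a bush that slides past the step down to the base is worn and goes in the red tray. Never press the button unless the guard is shut, leave the guard standing open at the end, and leave the other things on the bench where they are.

Things in the scene. Friction and masses are not known exactly. Their poses are not given: they have to be found in the camera images.
- bush_a: a bronze roller bush: plain round sleeve, 40 mm outside diameter (up to 42 over its slight facets), 26 mm tall, open at both ends, 0.1 to 0.2 kg; all bushes look alike, but a sound one has a 26 mm bore and a worn one 30.5 mm. Starts standing on the black mat, or is absent. Origin: its centre, half way along the bore; z along the bore
- bush_b: another bronze roller bush, same as bush_a to look at (sound or worn, or absent)
- bush_c: another bronze roller bush, same as bush_a to look at (sound or worn, or absent)
- bush_d: another bronze roller bush, same as bush_a to look at (sound or worn, or absent)
- bush_e: another bronze roller bush, same as bush_a to look at (sound or worn, or absent)
- mat: black rubber mat on the bench on which the bushes start, 220 x 240 mm, 2 mm thick, fixed. Origin: centre of its underside
- blowbox: fixed air blow-off box. Origin on the bench under the centre of its open-topped aluminium tray; z up. The tray is 198 mm (along its x) by 148 mm (its y) outside, walls 4 mm thick and 45 mm high, floor 4 mm above the bench; the guard's hinge runs along its +y wall; on the -y side stands the valve block with the blue palm button (56 x 50 mm, 58 mm high); an air manifold (22 mm deep, 45 mm high) runs behind the +x wall
- guard (a joint): angle of the clear guard flap, rad: 0 = open, standing up and leaning 20 degrees out over the +y wall, free edge 184 mm above the bench; 1.92 = shut, flat on the tray. A spring strut (15 mm out at the hinge's -x end) snaps it from about 0.95 rad to the stop on that side: 3 N at the knob lifts it, 5 N pushes it back from open. Starts open. Panel 4 mm thick, 196 mm along the hinge, 147 mm from it
- guard_hinge (a point): point on the guard's hinge axis, at the middle of the tray's +y wall, 46 mm above the bench; the axis runs along the blowbox's x
- guard_knob (a point): grip point in the head of the guard's black round knob, 20 mm diameter (head from 17 to 44 mm above the panel's hinge plane, on a thinner stem). It moves with the guard: with the guard shut it lies 120 mm from the hinge towards the blowbox's -y and 33 mm above the hinge; swings about the hinge
- palm (a joint): travel of the blue palm button, m: 0 = up, 0.014 = pressed down to its stop; spring needs 4 N to start and 14 N at the stop, and brings it back up
- palm_top (a point): centre of the top of the blue palm button's mushroom head (42 mm diameter), 101 mm above the bench when up; moves down with it
- gauge: fixed stepped gauge pin of bright steel upright on a dark 80 x 80 x 12 mm base plate. Origin: centre of the plate's underside on the pin's axis. Lower part 28 mm diameter from 12 to 32 mm above the bench, a short cone (the step) from 32 to 36 mm, upper part 23.5 mm diameter to 58 mm, tapered tip to 64 mm. A sound bush stops with its lower end about 34 mm above the bench (centre 47), a worn one slides down to 12 mm (centre 25)
- gauge_step (a point): point on the pin's axis at the step, 34 mm above the bench
- green_tray: fixed green plastic tray for sound bushes, 108 mm (its x) by 158 mm (its y) outside, walls 4 mm thick and 35 mm high, floor 4 mm above the bench. Origin: centre of its underside. It may have changed places with the red tray
- red_tray: fixed red plastic tray for worn bushes, same sizes and origin as the green tray
- roller: bystander, leave alone: grey pressure roller lying flat, 58 mm diameter, 24 mm high
- hexkey: bystander, leave alone: dark hexagon key lying flat, 100 x 28 mm, 6 mm thick
- clamp_lever: bystander, leave alone: black clamping lever lying down, about 90 mm long, 26 mm high
- screwdriver: bystander, leave alone: screwdriver with orange handle lying down, 200 mm long
- coupling: bystander, leave alone: brass air coupling standing up, 26 mm diameter, 41 mm high
- spray_can: bystander, leave alone: grey spray can standing, 56 mm diameter, 150 mm high
- screw_box: bystander, leave alone: small cardboard box, 70 x 100 x 45 mm
Mind the look-alikes: they are no part of the job. What is shaped like the bush_e but pink is not meant.

How it is judged:
By the outcome, as a careful person would: the job done as asked, in the order asked, and still so for the second after the job is handed in, with the robot touching nothing.
Of bush_a, bush_b, bush_c, bush_d, bush_e only 2 to 3 are there at a start; the rules pass over those that are not, and their reading is None.
At some moment in a run one of bush_a, bush_b, bush_c, bush_d, bush_e may be knocked a few centimetres aside while the robot is not near it.
Once in a run the grip may slacken for a moment while it holds something.
It also fails if it takes over 210 s, if anything falls off the work surface, if the arm or the gripper's body presses on something with over 40 N, if the wrist force passes 120 N, or if a joint passes its speed limit or range.

## Working session

There is one attempt and no reset: what is moved stays moved. The work goes in short steps, Python scripts to look and compute and a shell command to move; the robot and the scene stay as the last step left them, time stands still between calls to the robot, and variables do not carry over. Pictures are saved under pics/ and viewed, and the job is handed in when it is done.

```bash
mkdir -p pics; ls; python3 - <<'E'
from station import env
import cv2
s=env.state();print(s, env.grip_depth)
for n in("scene","top","wrist"):
    c=env.capture(n);cv2.imwrite(f"pics/{n}0.png",c["img"][:,:,::-1])
    print(n,{k:v for k,v in c.items() if k!="img"})
E
```

```text
pics
{'t': 0.0, 'qpos': array([-55.62255907,  28.75363276, -24.45301715,  88.89278465,
        12.65164835,  65.2188759 , -12.05000123]), 'joint_vel': array([ 0.08194148, -0.00900396,  0.01942068, -0.07607491, -0.01630986,
        0.12290138,  0.07279551]), 'joint_torque': array([-1.79268129e-03, -5.66577995e+01, -5.81740648e+00, -2.79120004e+01,
       -6.87857880e-02,  3.06449051e-02,  2.12822592e-04]), 'position': array([214.61745586, 612.79591402, 225.67023631]), 'ee_rot': array([-1.79888339e+02, -2.99712282e-03,  1.60705530e+02]), 'wrist_force': array([ 0.3649952 ,  0.86116162, -0.47422052]), 'wrist_torque': array([ 0.00329949,  0.00037025, -0.01755251]), 'gripper_width': 0.996945543771313} 18.8
scene {'fx': 427.92220315080624, 'fy': 427.92220315080624, 'cx': 321.2634390541886, 'cy': 200.13171154750975, 'R': array([[-0.47350297,  0.88074443,  0.00917562],
       [ 0.54417319,  0.30071631, -0.78322745],
       [-0.69258247, -0.3658674 , -0.62166757]]), 't': array([ 209.54680012, -217.63873178, 1662.80546845])}
top {'fx': 440.5100754200028, 'fy': 440.5100754200028, 'cx': 311.94406114900755, 'cy': 202.06905511181424, 'R': array([[-0.02611589, -0.99954875,  0.01484094],
       [-0.99722063,  0.02501304, -0.07018096],
       [ 0.06977808, -0.01663253, -0.99742387]]), 't': array([  21.28670167,  547.75905244, 1636.63249026])}
wrist {'fx': 330.35640543127766, 'fy': 330.35640543127766, 'cx': 314.6818959132766, 'cy': 196.0525383574832, 'hand_eye': array([[-7.30885686e-04, -9.59707217e-01, -2.81000931e-01,
         7.54123372e+01],
       [ 9.99999707e-01, -7.65407978e-04,  1.31034747e-05,
         9.31206715e-01],
       [-2.27655854e-04, -2.81000839e-01,  9.59707495e-01,
        -1.57945453e+02],
       [ 0.00000000e+00,  0.00000000e+00,  0.00000000e+00,
         1.00000000e+00]])}
```

View pics/scene0.png

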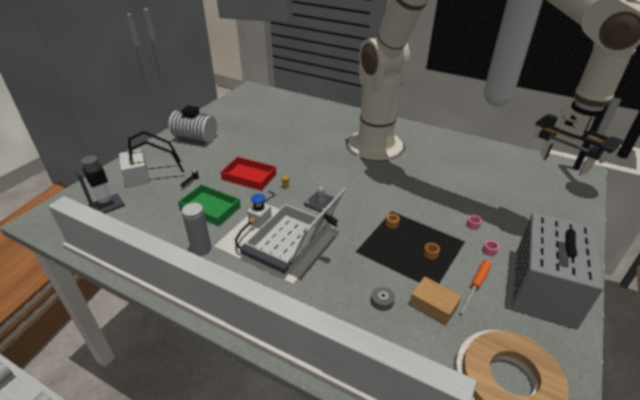

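View pics/top0.png

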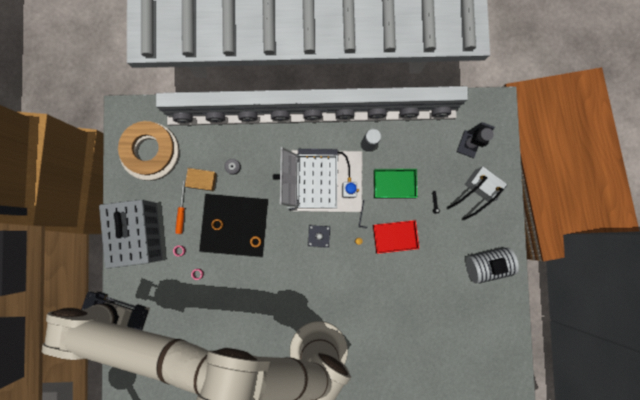

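View pics/wrist0.png

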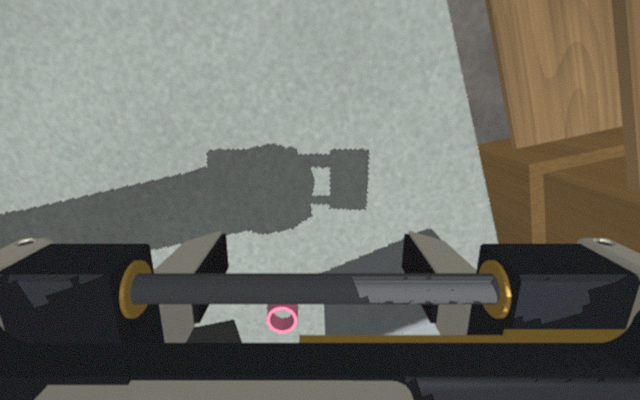

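The scene and top pictures show two bronze bushes on the black mat, at top (217,225) and (255,242). The two pink rings at top (180,250) and (197,274) are off the mat. I'll enlarge and measure.

```bash
cat > h.py <<'E'
import numpy as np, cv2
from station import env
from scipy.spatial.transform import Rotation as Ro
def ray(c,u,v):
    d=np.array([(u-c["cx"])/c["fx"],(v-c["cy"])/c["fy"],1.0])
    if "hand_eye" in c:
        s=c["_s"];Rt=Ro.from_euler("xyz",s["ee_rot"],degrees=True).as_matrix();H=c["hand_eye"]
        o=Rt@H[:3,3]+s["position"];return o,Rt@H[:3,:3]@d
    R=c["R"];return -R.T@c["t"],R.T@d
def pz(c,u,v,z):
    o,d=ray(c,u,v);return (o+d*(z-o[2])/d[2])
def proj(c,X):
    X=np.asarray(X,float)
    if "hand_eye" in c:
        s=c["_s"];Rt=Ro.from_euler("xyz",s["ee_rot"],degrees=True).as_matrix();H=c["hand_eye"]
        p=H[:3,:3].T@(Rt.T@(X-s["position"])-H[:3,3])
    else: p=c["R"]@X+c["t"]
    return np.array([c["fx"]*p[0]/p[2]+c["cx"],c["fy"]*p[1]/p[2]+c["cy"]])
def cap(n):
    s=env.state();c=env.capture(n);c["_s"]=s
    if n!="wrist": c.pop("hand_eye",None)
    return c
def crop(c,x0,y0,w,h,k,name):
    im=cv2.resize(c["img"][y0:y0+h,x0:x0+w,::-1],None,fx=k,fy=k,interpolation=cv2.INTER_CUBIC)
    cv2.imwrite("pics/"+name+".png",im)
def st():
    s=env.state();print("t",round(s["t"],2),"pos",s["position"].round(1),"rot",s["ee_rot"].round(1),"F",s["wrist_force"].round(1),"w",round(s["gripper_width"],3));return s
def togo(X,rpy):
    "shift (m) and rotvec (deg) in tool axes to reach TCP pose"
    s=env.state();Rt=Ro.from_euler("xyz",s["ee_rot"],degrees=True)
    d=Rt.inv().apply(np.asarray(X,float)-s["position"])/1000
    r=(Rt.inv()*Ro.from_euler("xyz",rpy,degrees=True)).as_rotvec(degrees=True)
    print("shift",d.round(4),"turn",r.round(1))
E
python3 - <<'E'
from h import *
c=cap("top");crop(c,165,120,200,150,4,"top1");crop(c,270,140,200,120,4,"top2")
c=cap("scene");crop(c,210,160,140,120,5,"sc1")
E
```

```text
(no output)
```

View pics/top1.png

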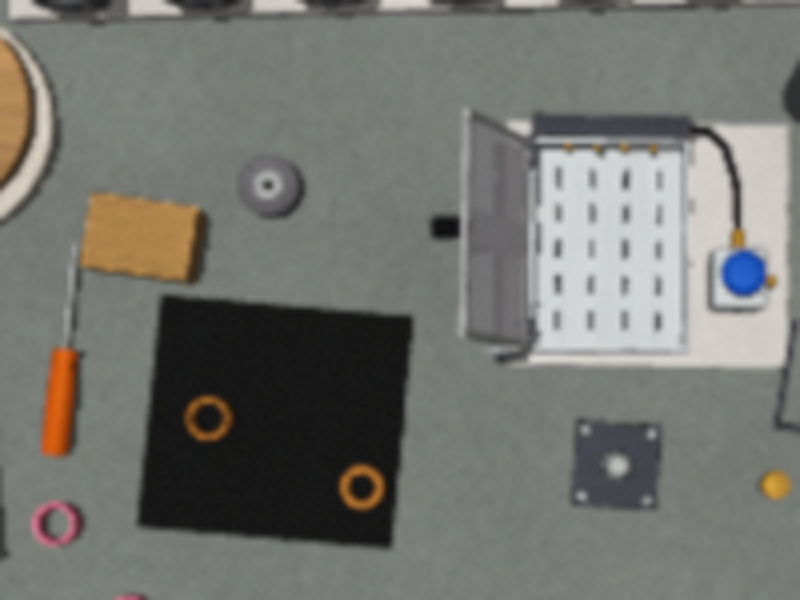

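View pics/top2.png

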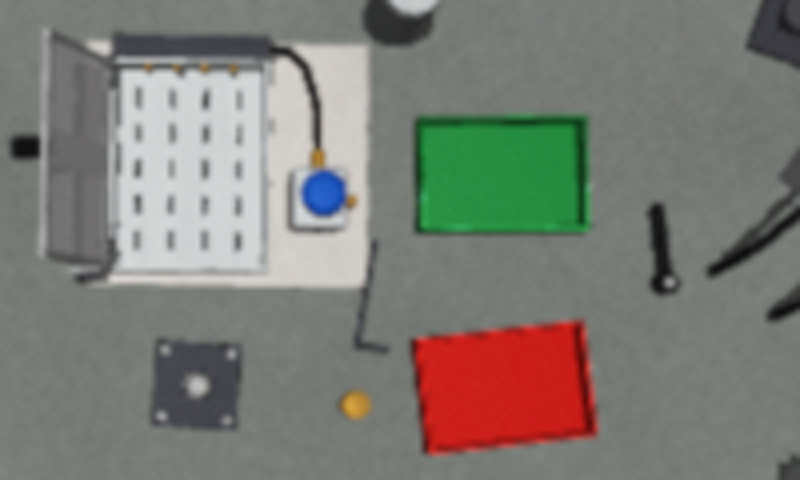

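View pics/sc1.png

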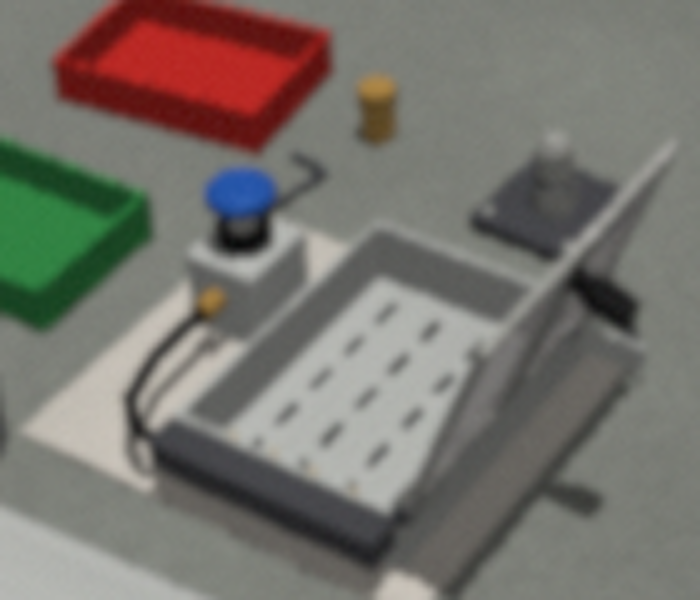

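```bash
python3 - <<'E'
from h import *
c=cap("top")
f=lambda x0,y0,px,py:(x0+(px+.5)/4-.5,y0+(py+.5)/4-.5)
def P(n,x0,y0,px,py,z): u=f(x0,y0,px,py);print(n,pz(c,*u,z).round(1))
P("bush1",165,120,208,418,28);P("bush2",165,120,361,487,28)
# tray corners outer rim z45 (top2)
for n,p,z in [("trayTL",(115,64),45),("trayTR",(268,67),45),("trayBR",(268,272),45),("trayBL",(112,268),45),
 ("palm",(323,193),101),("pintip",(197,385),64),("gaugeTL",(156,340),12),("gTR",(241,345),12),("gBR",(236,430),12),("gBL",(151,424),12),
 ("knob",(22,147),150),
 ("greenTL",(416,117),35),("gTR",(587,117),35),("gBR",(590,233),35),("gBL",(417,233),35),
 ("redTL",(413,340),35),("rTR",(582,321),35),("rBR",(596,435),35),("rBL",(427,454),35),
 ("coupl",(355,404),41),("hex1",(375,240),6),("hex2",(357,345),6),("hex3",(387,350),6),("spray",(415,0),150)]:
  P(n,270,140,*p,z)
E
```

```text
bush1 [474.3 363.4  28. ]
bush2 [406.8 222.8  28. ]
trayTL [721.   53.7  45. ]
trayTR [714.8 -88.8  45. ]
trayBR [523.4 -83.1  45. ]
trayBL [530.8  61.   45. ]
palm [ 589.9 -130.5  101. ]
pintip [421.1 -14.   64. ]
gaugeTL [463.9  21.8  12. ]
gTR [457.2 -58.   12. ]
gBR [377.7 -51.   12. ]
gBL [385.4  28.5  12. ]
knob [631.5 134.9 150. ]
greenTL [ 666. -227.   35.]
gTR [ 662.1 -387.9   35. ]
gBR [ 552.9 -386.    35. ]
gBL [ 556.9 -224.    35. ]
redTL [ 457.3 -216.7   35. ]
rTR [ 470.9 -375.    35. ]
rBR [ 365.  -383.5   35. ]
rBL [ 351.7 -225.9   35. ]
coupl [ 399.6 -160.    41. ]
hex1 [ 553.4 -188.4    6. ]
hex2 [ 454.4 -168.     6. ]
hex3 [ 449.  -196.2    6. ]
spray [ 752.8 -211.4  150. ]
```

Candidates for "bush":
- The bronze rings at top (217,225) and (255,242) stand on the mat and are the right size and colour, so these are the ones meant.
- The pink rings at (180,250) and (197,274) are look-alikes.
- The brass coupling at (359,241) is solid, so it's out.

The enlarged crop confirms two bronze open sleeves on the mat. I'll move above the first with the jaws along x (yaw 90).

```bash
python3 -c "
from h import *
st();togo([474,360,150],[180,0,90])"
```

```text
t 0.3 pos [214.8 613.3 226.4] rot [-180.    -0.   160.7] F [ 0.6 -0.1  0.8] w 0.999
shift [-0.3284 -0.1533  0.0765] turn [-0.   0.  70.7]
```

```bash
python3 -m crank '1 -0.041 -0.019 0 0 0 9; 1 -0.082 -0.038 0 0 0 18; 1 -0.123 -0.057 0 0 0 27; 1 -0.164 -0.077 0.01 0 0 36; 1 -0.205 -0.096 0.02 0 0 45; 1 -0.246 -0.115 0.04 0 0 54; 1 -0.287 -0.134 0.06 0 0 63; 1 -0.3284 -0.1533 0.0765 0 0 70.7; 1 -0.3284 -0.1533 0.0765 0 0 70.7; 1 -0.3284 -0.1533 0.0765 0 0 70.7'
python3 - <<'E'
from h import *
st();c=cap("wrist");cv2.imwrite("pics/w1.png",c["img"][:,:,::-1])
for p in ([474.3,363.4,28],[406.8,222.8,28]): print(proj(c,p))
E
```

```text
t: 1.55
position: [473.7, 360.5, 149.9]
ee_rot: [-180.0, 0.0, 90.0]
wrist_force: [-0.4, 0.1, 0.4]
gripper_width: 1.001
t 1.55 pos [473.7 360.5 149.9] rot [-180.    0.   90.] F [-0.4  0.1  0.4] w 1.001
[314.67619849 187.04429295]
[246.85672428 323.70134393]
```

View pics/w1.png

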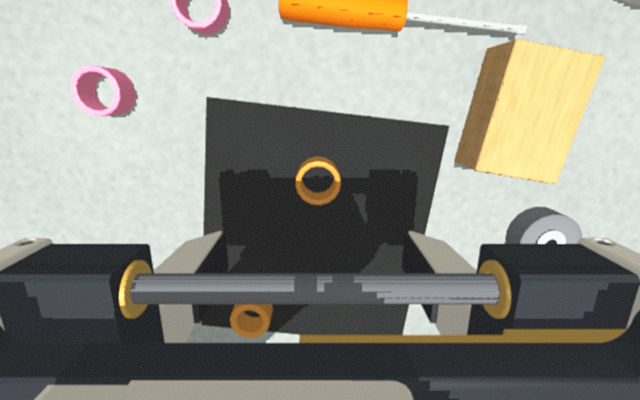

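The wrist view shows bush 1 with its rim centre at about (319,180), and bush 2 behind the rod at (251,320).

```bash
python3 - <<'E'
from h import *
c=cap("wrist");crop(c,280,140,80,80,8,"w1b")
for p in ((319,178),(319,181)): print(pz(c,*p,28))
E
```

```text
[477.59749466 372.42236841  28.        ]
[477.6113341  369.73988387  28.        ]
```

View pics/w1b.png

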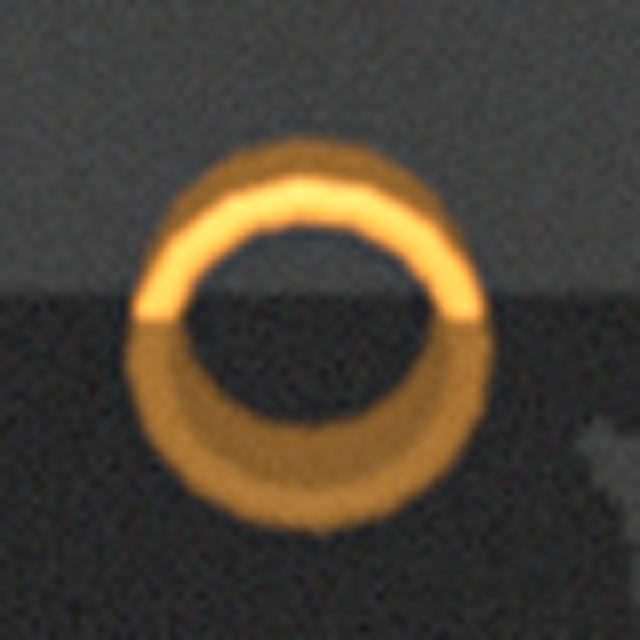

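```bash
python3 -m crank '0.85 0.003 0.0015 0.04 0 0 0; 0.75 0.0055 0.003 0.08 0 0 0; 0.75 0.0055 0.003 0.08 0 0 0; 0.75 0.0055 0.003 0.08 0 0 0'
python3 - <<'E'
from h import *
st();c=cap("wrist");crop(c,220,160,200,150,4,"w2")
E
```

```text
t: 2.15
position: [476.1, 368.6, 71.8]
ee_rot: [180.0, -0.1, 90.2]
wrist_force: [-0.4, 0.1, 0.5]
gripper_width: 0.751
t 2.15 pos [476.1 368.6  71.8] rot [ 1.80e+02 -1.00e-01  9.02e+01] F [-0.4  0.1  0.5] w 0.751
```

View pics/w2.png

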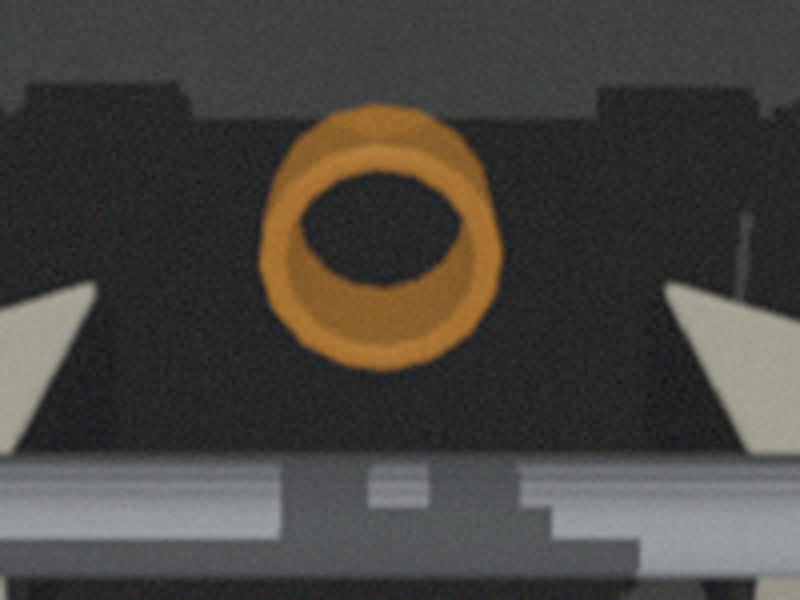

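The rim centre is at about (315,224) in the full image.

```bash
python3 - <<'E'
from h import *
c=cap("wrist");st();p=pz(c,315.2,224.2,28);print(p);togo([p[0],p[1],5],[180,0,90])
E
```

```text
t 2.25 pos [477.  368.6  72.6] rot [179.9  -0.2  90.2] F [ 0.3  0.4 -0.1] w 0.751
[477.90764503 367.03696527  28.        ]
shift [-0.0017  0.0007  0.0676] turn [ 0.1 -0.2  0.2]
```

```bash
python3 -m crank '0.75 -0.0017 0.0005 0.03 0 0 0; 0.75 -0.0017 0.0005 0.055 0 0 0; 0.75 -0.0017 0.0005 0.067 0 0 0; 0.75 -0.0017 0.0005 0.067 0 0 0; 0.3 -0.0017 0.0005 0.067 0 0 0; 0.3 -0.0017 0.0005 0.067 0 0 0; 0.3 -0.0017 0.0005 0.067 0 0 0; 0.3 -0.0017 0.0005 0.067 0 0 0' 25
python3 -c "
from h import *
st();st()"
```

```text
t: 3.25
position: [477.7, 367.3, 6.1]
ee_rot: [179.9, -0.2, 90.2]
wrist_force: [-1.5, -0.0, 3.6]
gripper_width: 0.43
t 3.25 pos [477.7 367.3   6.1] rot [179.9  -0.2  90.2] F [-1.5 -0.   3.6] w 0.43
t 3.25 pos [477.7 367.3   6.1] rot [179.9  -0.2  90.2] F [-1.5 -0.   3.6] w 0.43
```

```bash
python3 -m crank '0.2 0 0 -0.06 0 0 0; 0.2 0 0 -0.12 0 0 0; 0.2 0 0 -0.18 0 0 0; 0.2 -0.04 0.02 -0.225 0 0 0; 0.2 -0.09 0.044 -0.225 0 0 0; 0.2 -0.14 0.068 -0.225 0 0 0; 0.2 -0.19 0.092 -0.225 0 0 0; 0.2 -0.24 0.117 -0.225 0 0 0; 0.2 -0.29 0.141 -0.225 0 0 0; 0.2 -0.34 0.165 -0.225 0 0 0; 0.2 -0.387 0.188 -0.225 0 0 0; 0.2 -0.387 0.188 -0.225 0 0 0'
python3 - <<'E'
from h import *
st();c=cap("wrist");cv2.imwrite("pics/w3.png",c["img"][:,:,::-1])
togo([665,-20,9],[180,0,90])
E
```

```text
t: 4.75
position: [667.1, -27.6, 229.4]
ee_rot: [179.9, 0.1, 89.7]
wrist_force: [0.2, 0.6, -0.7]
gripper_width: 0.431
t 4.75 pos [667.1 -27.6 229.4] rot [1.799e+02 1.000e-01 8.970e+01] F [ 0.2  0.6 -0.7] w 0.431
shift [ 0.003  -0.0017  0.2203] turn [ 0.1 -0.1 -0.1]
```

View pics/w3.png

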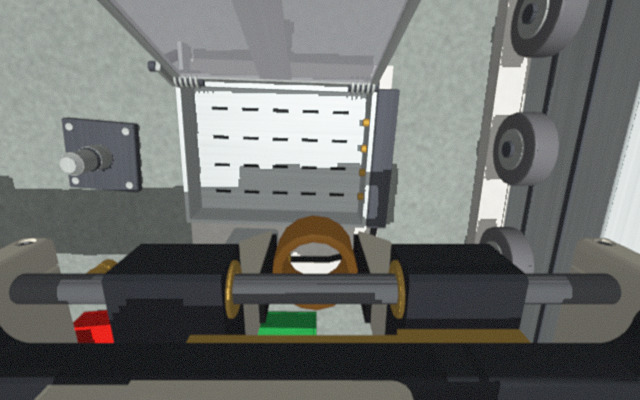

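The bush is held at (315,262). The tray runs from about (180,85) to (375,225), with the gauge at left. I'll check the tray geometry.

```bash
python3 - <<'E'
from h import *
c=cap("wrist");st()
for p,z in (((180,85),45),((374,88),45),((187,220),45),((368,226),45),((198,92),4),((362,97),4),((195,208),4),((68,164),64)): print(p,pz(c,*p,z).round(1))
E
```

```text
t 4.85 pos [666.  -20.5 229.4] rot [179.9  -0.2  90.1] F [ 0.3  1.5 -1.5] w 0.428
(180, 85) [535.2  67.4  45. ]
(374, 88) [726.1  64.2  45. ]
(187, 220) [526.6 -73.7  45. ]
(368, 226) [726.4 -81.3  45. ]
(198, 92) [538.5  61.8   4. ]
(362, 97) [720.2  56.1   4. ]
(195, 208) [521.2 -73.3   4. ]
(68, 164) [423.1  -7.3  64. ]
```

```bash
python3 -m crank '0.2 0 0 0.06 0 0 0; 0.2 0 0 0.12 0 0 0; 0.2 0 0 0.17 0 0 0; 0.2 0 0 0.205 0 0 0; 0.2 0 0 0.22 0 0 0; 0.2 0 0 0.22 0 0 0; 0.2 0 0 0.22 0 0 0; 0.6 0 0 0.22 0 0 0; 0.6 0 0 0.22 0 0 0; 0.6 0 0 0.18 0 0 0; 0.6 0 0 0.13 0 0 0;0.6 0 0 0.07 0 0 0'
python3 - <<'E'
from h import *
st();c=cap("wrist");cv2.imwrite("pics/w4.png",c["img"][:,:,::-1])
E
```

```text
t: 6.35
position: [665.4, -20.3, 160.4]
ee_rot: [-180.0, -0.2, 90.1]
wrist_force: [1.0, 0.2, -0.9]
gripper_width: 0.602
t 6.35 pos [665.4 -20.3 160.4] rot [-180.    -0.2   90.1] F [ 1.   0.2 -0.9] w 0.602
```

View pics/w4.png

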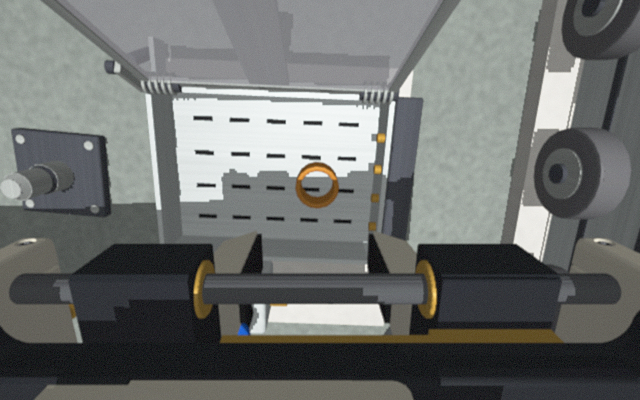

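Bush 1 stands in the tray at (317,186). I'll go back for bush 2.

```bash
python3 -m crank '0.75 0 0 -0.06 0 0 0; 0.75 0.035 -0.037 -0.075 0 0 0; 0.75 0.07 -0.073 -0.075 0 0 0; 0.75 0.105 -0.11 -0.075 0 0 0; 0.75 0.14 -0.147 -0.075 0 0 0; 0.75 0.175 -0.183 -0.06 0 0 0; 0.75 0.21 -0.22 -0.02 0 0 0; 0.75 0.245 -0.256 0.03 0 0 0; 0.75 0.245 -0.256 0.085 0 0 0; 0.75 0.245 -0.256 0.085 0 0 0; 0.75 0.245 -0.256 0.085 0 0 0'
python3 - <<'E'
from h import *
st();c=cap("wrist");crop(c,220,120,200,150,4,"w5")
E
```

```text
t: 7.78
position: [417.6, 224.5, 84.9]
ee_rot: [179.1, -0.3, 90.0]
wrist_force: [0.7, -0.1, -0.3]
gripper_width: 0.751
t 7.78 pos [417.6 224.5  84.9] rot [179.1  -0.3  90. ] F [ 0.7 -0.1 -0.3] w 0.751
```

View pics/w5.png

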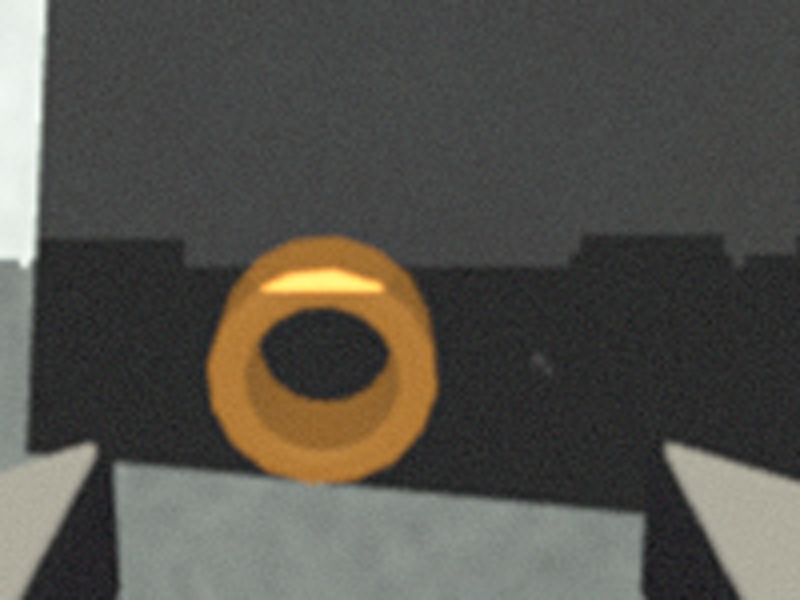

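```bash
python3 - <<'E'
from h import *
c=cap("wrist");st();p=pz(c,300.3,213.9,28);print(p);togo([p[0],p[1],6],[180,0,90])
E
```

```text
t 7.88 pos [418.8 224.9  86. ] rot [178.9  -0.4  90. ] F [ 0.3 -0.4 -0.1] w 0.753
[410.34477317 225.85560942  28.        ]
shift [ 0.0004 -0.01    0.0798] turn [ 1.1 -0.4 -0. ]
```

```bash
python3 -c "
from h import *
s=st();print(s['qpos'].round(1),s['joint_vel'].round(1))"
python3 -m crank '0.75 0 -0.005 0.02 1 0 0;0.75 0 -0.010 0.03 1.1 0 0;0.75 0 -0.010 0.03 1.1 0 0'
python3 -c "
from h import *
s=st();print(s['qpos'].round(1));togo([410.3,225.9,6],[180,0,90])"
```

```text
t 7.88 pos [418.8 224.9  86. ] rot [178.9  -0.4  90. ] F [ 0.3 -0.4 -0.1] w 0.753
[-27.5  20.6  -4.9 121.3   3.3  37.1 -34.7] [-0.  -0.3 -0.1  0.3  0.  -0.5 -0.2]
t: 8.25
position: [408.1, 224.4, 54.8]
ee_rot: [-179.8, -0.3, 90.0]
wrist_force: [-0.2, 0.6, 0.1]
gripper_width: 0.748
t 8.25 pos [408.1 224.4  54.8] rot [-179.8   -0.3   90. ] F [-0.2  0.6  0.1] w 0.748
[-27.6  23.8  -5.  122.4   3.1  34.  -34.7]
shift [0.0012 0.0024 0.0488] turn [-0.2 -0.3 -0. ]
```

```bash
python3 -m crank '0.75 0.001 0.0022 0.03 0 0 0; 0.75 0.0012 0.0022 0.045 0 0 0; 0.75 0.0012 0.0022 0.0488 0 0 0; 0.75 0.0012 0.0022 0.0488 0 0 0; 0.2 0.0012 0.0022 0.0488 0 0 0; 0.2 0.0012 0.0022 0.0488 0 0 0; 0.2 0.0012 0.0022 0.0488 0 0 0; 0.2 0.0012 0.0022 0.0488 0 0 0' 25
python3 -c "
from h import *
s=st();togo([577,-20,230],[180,0,90])"
```

```text
t: 9.25
position: [410.0, 225.9, 6.3]
ee_rot: [-179.8, -0.3, 90.0]
wrist_force: [-1.1, -0.7, 3.5]
gripper_width: 0.425
t 9.25 pos [410.  225.9   6.3] rot [-179.8   -0.3   90. ] F [-1.1 -0.7  3.5] w 0.425
shift [-0.2447  0.1665 -0.2253] turn [-0.2 -0.3 -0. ]
```

```bash
python3 -m crank '0.2 0 0 -0.06 0 0 0; 0.2 0 0 -0.12 0 0 0; 0.2 0 0 -0.18 0 0 0; 0.2 -0.035 0.024 -0.225 0 0 0; 0.2 -0.07 0.048 -0.225 0 0 0; 0.2 -0.105 0.072 -0.225 0 0 0; 0.2 -0.14 0.096 -0.225 0 0 0; 0.2 -0.175 0.12 -0.225 0 0 0; 0.2 -0.21 0.143 -0.225 0 0 0; 0.2 -0.245 0.1665 -0.225 0 0 0; 0.2 -0.245 0.1665 -0.225 0 0 0; 0.2 -0.245 0.1665 -0.225 0 0 0'
python3 - <<'E'
from h import *
st();c=cap("wrist");cv2.imwrite("pics/w6.png",c["img"][:,:,::-1])
togo([577,-20,9],[180,0,90])
E
```

```text
t: 10.75
position: [576.2, -19.8, 228.9]
ee_rot: [-179.7, -0.3, 90.0]
wrist_force: [-0.4, 1.0, -1.6]
gripper_width: 0.422
t 10.75 pos [576.2 -19.8 228.9] rot [-179.7   -0.3   90. ] F [-0.4  1.  -1.6] w 0.422
shift [-0.0022  0.0018  0.22  ] turn [-0.2 -0.3  0. ]
```

View pics/w6.png

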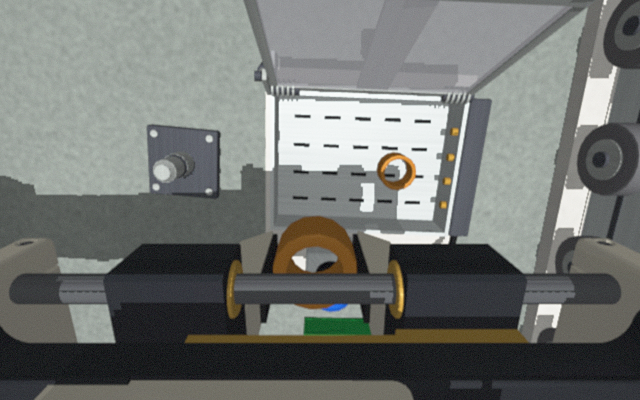

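```bash
python3 -m crank '0.2 0 0.012 0.06 0 0 0; 0.2 0 0.012 0.12 0 0 0; 0.2 0 0.012 0.17 0 0 0; 0.2 0 0.012 0.205 0 0 0; 0.2 0 0.012 0.219 0 0 0; 0.2 0 0.012 0.219 0 0 0; 0.2 0 0.012 0.219 0 0 0; 0.54 0 0.012 0.219 0 0 0; 0.54 0 0.012 0.219 0 0 0; 0.54 0 0.012 0.18 0 0 0; 0.54 0 0.012 0.12 0 0 0;0.54 0 0.012 0.06 0 0 0'
python3 - <<'E'
from h import *
st();c=cap("wrist");cv2.imwrite("pics/w7.png",c["img"][:,:,::-1])
c=cap("top");crop(c,150,110,200,150,4,"top3")
E
```

```text
t: 12.3
position: [587.8, -18.8, 171.0]
ee_rot: [-179.8, -0.3, 90.0]
wrist_force: [-0.5, -0.1, 0.3]
gripper_width: 0.541
t 12.3 pos [587.8 -18.8 171. ] rot [-179.8   -0.3   90. ] F [-0.5 -0.1  0.3] w 0.541
```

View pics/w7.png

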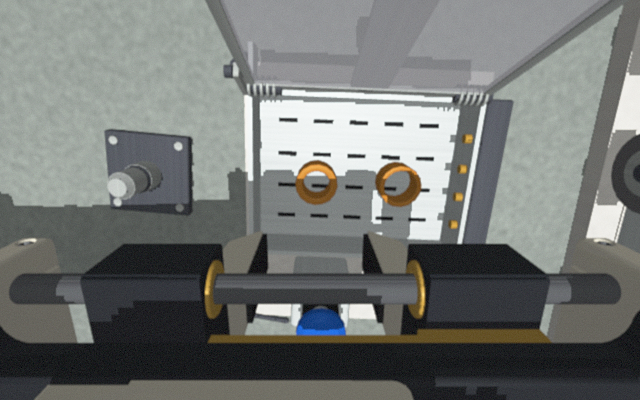

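View pics/top3.png

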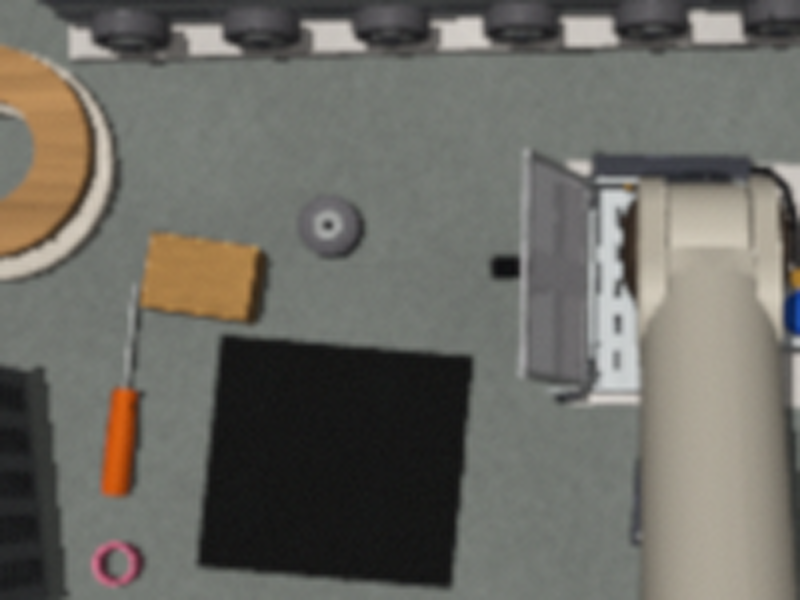

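Both bushes are in the tray at wrist (317,182) and (398,185), and the mat is empty. Next I'll go behind the guard (+y side, off the knob) with shut fingers to tip it closed.

```bash
python3 -m crank '0 0 0 -0.06 0 0 0; 0 0.02 0.01 -0.09 0 0 0; 0 0.06 0.03 -0.09 0 0 0; 0 0.10 0.05 -0.09 0 0 0; 0 0.14 0.07 -0.09 0 0 0; 0 0.18 0.087 -0.09 0 0 0; 0 0.197 0.087 -0.09 0 0 0; 0 0.197 0.087 -0.09 0 0 0; 0 0.197 0.087 -0.035 0 0 0; 0 0.197 0.087 0.021 0 0 0; 0 0.197 0.087 0.021 0 0 0;0 0.197 0.087 0.021 0 0 0'
python3 - <<'E'
from h import *
st();c=cap("scene");crop(c,210,130,160,120,5,"sc2")
E
```

```text
t: 13.9
position: [681.9, 176.7, 160.7]
ee_rot: [179.3, -0.3, 89.9]
wrist_force: [-0.7, 0.4, 0.1]
gripper_width: 0.008
t 13.9 pos [681.9 176.7 160.7] rot [179.3  -0.3  89.9] F [-0.7  0.4  0.1] w 0.008
```

View pics/sc2.png

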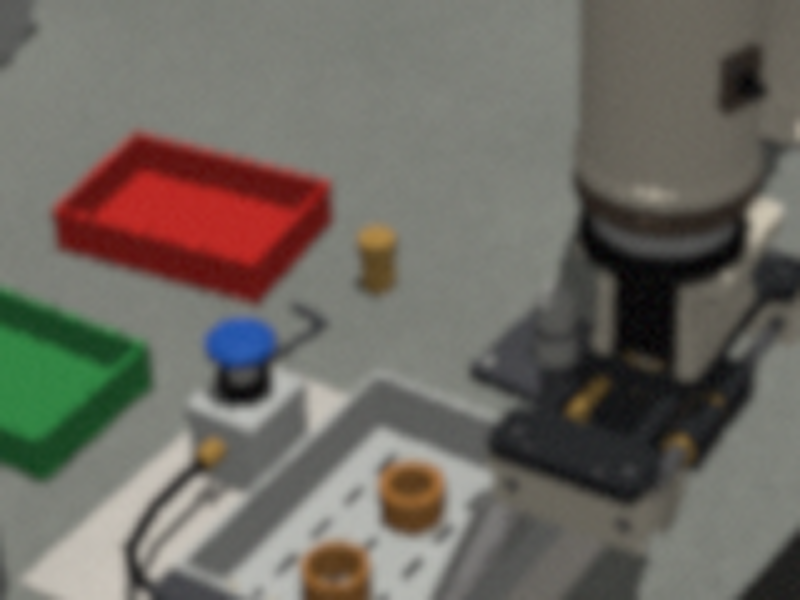

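```bash
python3 -m crank '0 0 0 0.012 0 0 0; 0 -0.02 0 0.012 0.5 0 0; 0 -0.04 0 0.012 0.5 0 0; 0 -0.06 0 0.012 0.5 0 0; 0 -0.08 0 0.012 0.5 0 0; 0 -0.1 0 0.012 0.5 0 0'
python3 - <<'E'
from h import *
st();c=cap("scene");crop(c,210,130,160,120,5,"sc3")
E
```

```text
t: 14.7
position: [682.8, 76.2, 149.4]
ee_rot: [179.6, -0.4, 89.9]
wrist_force: [0.2, 1.6, 1.4]
gripper_width: 0.003
t 14.7 pos [682.8  76.2 149.4] rot [179.6  -0.4  89.9] F [0.2 1.6 1.4] w 0.003
```

View pics/sc3.png

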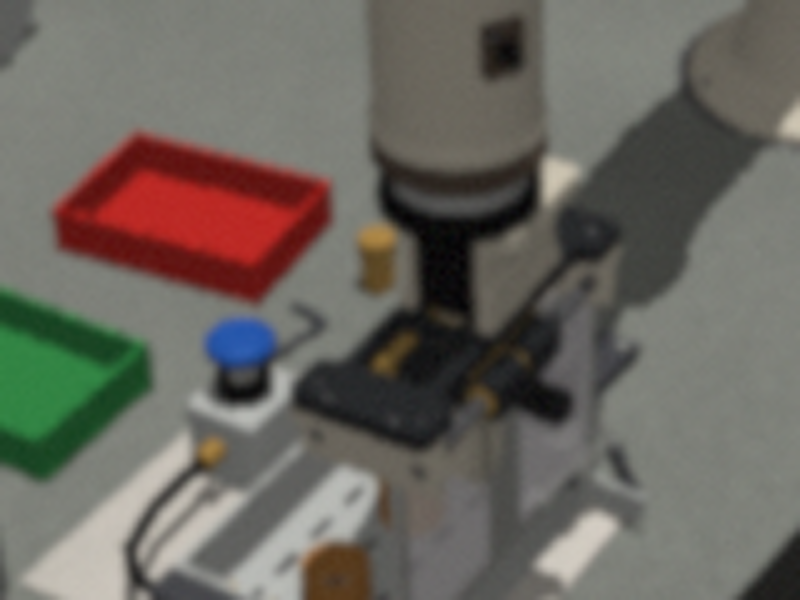

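The guard is near upright and the force is small. I'll keep pushing.

```bash
python3 -m crank '0 -0.025 0 0 0 0 0; 0 -0.05 0 0 0 0 0; 0 -0.07 0 0 0 0 0; 0 -0.085 0 0 0 0 0; 0 -0.1 0 0 0 0 0; 0 -0.1 0 0 0 0 0; 0 -0.1 0 -0.03 0 0 0; 0 -0.1 0 -0.06 0 0 0; 0 -0.1 0 -0.06 0 0 0'
python3 - <<'E'
from h import *
st();c=cap("scene");crop(c,210,130,160,120,5,"sc4")
E
```

```text
t: 15.88
position: [684.1, -27.4, 212.0]
ee_rot: [179.3, -0.3, 89.8]
wrist_force: [-0.3, -0.3, -0.5]
gripper_width: 0.006
t 15.88 pos [684.1 -27.4 212. ] rot [179.3  -0.3  89.8] F [-0.3 -0.3 -0.5] w 0.006
```

View pics/sc4.png

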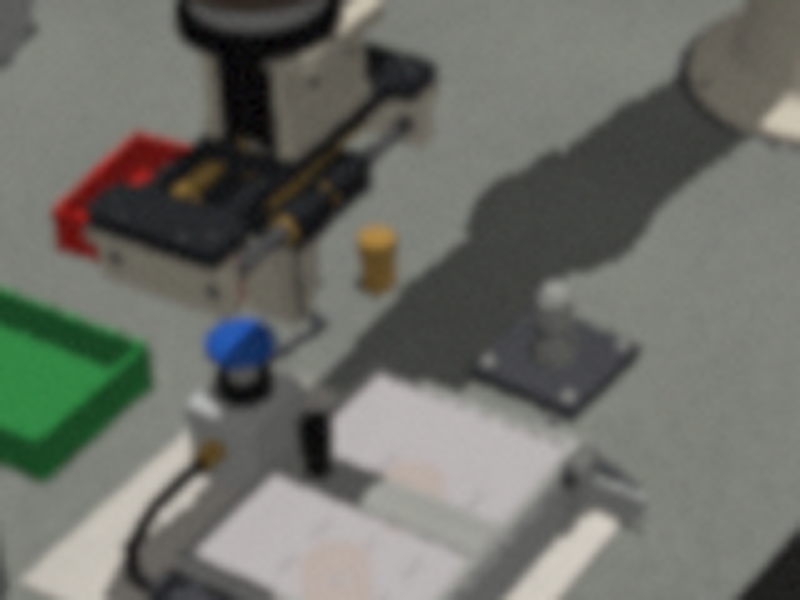

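The guard lies flat and shut: its panel covers the tray and the knob stands upright at its free edge. I'll go above the palm button.

```bash
python3 -m crank '0 -0.03 -0.03 0 0 0 0; 0 -0.06 -0.06 0 0 0 0; 0 -0.1 -0.092 0 0 0 0; 0 -0.1 -0.092 0.03 0 0 0; 0 -0.1 -0.092 0.055 0.5 0 0; 0 -0.1 -0.092 0.055 0.6 0 0'
python3 - <<'E'
from h import *
st();c=cap("wrist");cv2.imwrite("pics/w8.png",c["img"][:,:,::-1]);print(proj(c,[592,-127,101]))
E
```

```text
t: 16.68
position: [589.1, -125.0, 150.4]
ee_rot: [-179.5, -0.4, 89.9]
wrist_force: [-0.5, 0.6, 0.3]
gripper_width: 0.006
t 16.68 pos [ 589.1 -125.   150.4] rot [-179.5   -0.4   89.9] F [-0.5  0.6  0.3] w 0.006
[318.56249267 222.30301377]
```

View pics/w8.png

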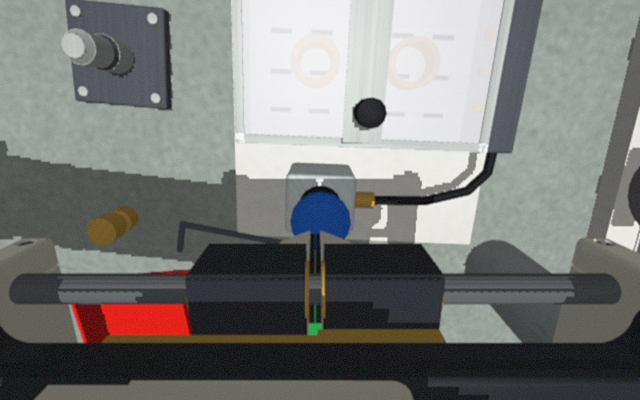

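The wrist view shows the guard shut with both bushes under it at (315,62) and (413,62). The knob is at (370,113), and the blue button is centred at about (320,219) under the fingers.

```bash
python3 - <<'E'
from h import *
c=cap("wrist");s=st();print(pz(c,320.5,219,101),"knob",pz(c,370,113,90),s['qpos'].round(0));p=pz(c,320.5,219,101);togo([p[0],p[1],101],[180,0,90])
E
```

```text
t 16.77 pos [ 591.4 -125.7  153.2] rot [-179.8   -0.3   89.9] F [-0.1 -0.2 -0.3] w 0.004
[ 594.78531059 -125.63408424  101.        ] knob [626.73623082 -56.87976848  90.        ] [  6.  27.   4. 100.  -3.  54.  12.]
shift [-0.0002  0.0036  0.0522] turn [-0.2 -0.3 -0.1]
```

```bash
python3 -m crank '0 0 0.0035 0.03 0 0 0; 0 0 0.0035 0.05 0 0 0; 0 0 0.0035 0.058 0 0 0; 0 0 0.0035 0.066 0 0 0; 0 0 0.0035 0.068 0 0 0; 0 0 0.0035 0.068 0 0 0'
python3 -c "
from h import *
st()"
```

```text
t: 17.52
position: [595.6, -124.6, 87.9]
ee_rot: [-179.9, -0.3, 90.0]
wrist_force: [-5.1, 1.8, 13.3]
gripper_width: 0.001
t 17.52 pos [ 595.6 -124.6   87.9] rot [-179.9   -0.3   90. ] F [-5.1  1.8 13.3] w 0.001
```

```bash
python3 -m crank '0 0 0 0.004 0 0 0; 0 0 0 0.004 0 0 0; 0 0 0 0.004 0 0 0;0 0 0 0.004 0 0 0'
python3 -m crank '0 0 0 0.001 0 0 0; 0 0 0 0.001 0 0 0; 0 0 0 0.001 0 0 0;0 0 0 0.001 0 0 0; 0 0 0 -0.02 0 0 0; 0 0 0 -0.04 0 0 0; 0 0 0 -0.04 0 0 0; 0 0 0 -0.04 0 0 0'
python3 - <<'E'
from h import *
st();c=cap("scene");crop(c,230,150,100,80,7,"sc5")
E
```

```text
t: 18.02
position: [595.7, -124.5, 87.2]
ee_rot: [-179.9, -0.3, 90.0]
wrist_force: [-8.1, 0.9, 17.7]
gripper_width: 0.005
t: 19.02
position: [595.7, -124.5, 127.1]
ee_rot: [-179.9, -0.3, 90.0]
wrist_force: [-0.8, 0.4, -0.3]
gripper_width: 0.002
t 19.02 pos [ 595.7 -124.5  127.1] rot [-179.9   -0.3   90. ] F [-0.8  0.4 -0.3] w 0.002
```

View pics/sc5.png

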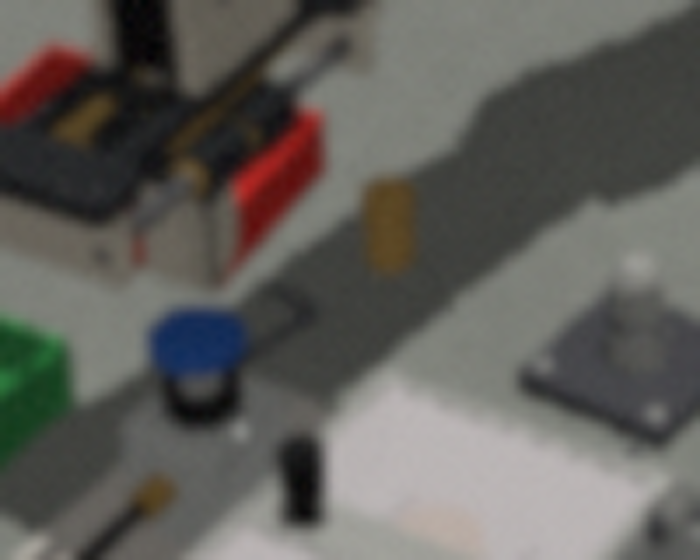

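The first press reached its stop: going 4 mm deeper only raised the force to 17.7 N at z 87.2. The button is now up again. For the second press I'll keep a constant target below the stop throughout.

```bash
python3 -m crank '0 0 0 0.022 0 0 0; 0 0 0 0.035 0 0 0; 0 0 0 0.043 0 0 0; 0 0 0 0.043 0 0 0; 0 0 0 0.043 0 0 0; 0 0 0 0.043 0 0 0; 0 0 0 0.043 0 0 0; 0 0 0 0.043 0 0 0; 0 0 0 0.043 0 0 0; 0 0 0 0.043 0 0 0'
python3 -m crank '0 0 0 -0.02 0 0 0; 0 0 0 -0.05 0 0 0; 0 0 0 -0.05 0 0 0; 0 0 0 -0.05 0 0 0'
python3 - <<'E'
from h import *
st();c=cap("scene");crop(c,230,150,100,80,7,"sc6")
togo([627,-58,140],[180,0,90])
E
```

```text
t: 20.32
position: [595.4, -124.2, 87.0]
ee_rot: [-179.9, -0.4, 90.0]
wrist_force: [-10.2, 1.8, 28.8]
gripper_width: 0.006
t: 20.82
position: [594.7, -124.3, 135.9]
ee_rot: [-179.8, -0.4, 90.0]
wrist_force: [0.2, -0.2, -0.6]
gripper_width: 0.005
t 20.82 pos [ 594.7 -124.3  135.9] rot [-179.8   -0.4   90. ] F [ 0.2 -0.2 -0.6] w 0.005
shift [ 0.0663  0.0326 -0.0042] turn [-0.3 -0.4 -0. ]
```

View pics/sc6.png

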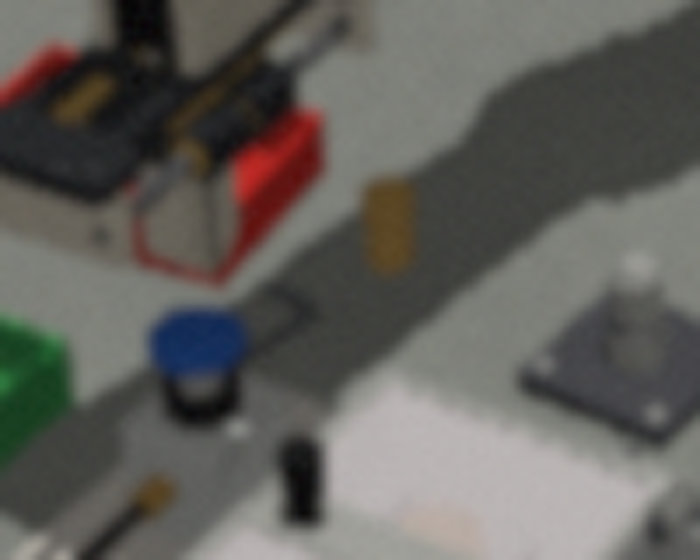

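Both presses are done and the button is up again. Next is the guard knob: open the fingers partly and move above it.

```bash
python3 -m crank '0.5 0 0 -0.005 0 0 0; 0.5 0.03 0.015 -0.005 0 0 0; 0.5 0.0663 0.0326 -0.005 0 0 0; 0.5 0.0663 0.0326 -0.0045 0 0 0; 0.5 0.0663 0.0326 -0.0045 0 0 0'
python3 - <<'E'
from h import *
st();c=cap("wrist");cv2.imwrite("pics/w9.png",c["img"][:,:,::-1])
E
```

```text
t: 21.5
position: [626.3, -58.4, 139.6]
ee_rot: [-179.6, -0.3, 90.0]
wrist_force: [-0.8, -0.4, 0.2]
gripper_width: 0.475
t 21.5 pos [626.3 -58.4 139.6] rot [-179.6   -0.3   90. ] F [-0.8 -0.4  0.2] w 0.475
```

View pics/w9.png

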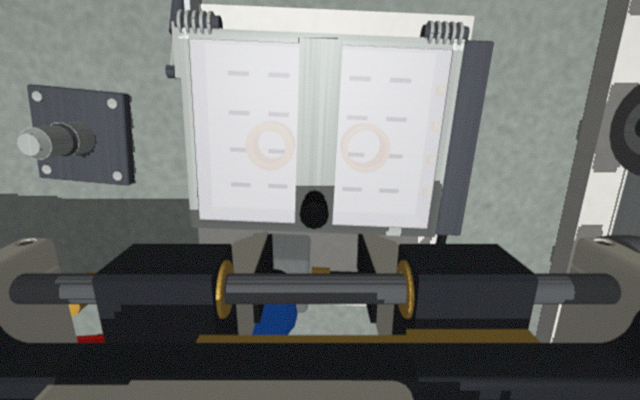

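The knob is at (314,210), right between the fingers.

```bash
python3 - <<'E'
from h import *
c=cap("wrist");s=st();p=pz(c,314,214,90);print(p,pz(c,314,208,90));print("hingeL",pz(c,197,24,46),pz(c,445,35,46));togo([p[0],p[1],60],[180,0,90])
E
```

```text
t 21.6 pos [626.3 -59.7 139.9] rot [-179.7   -0.3   89.9] F [ 0.5 -1.3  0.4] w 0.498
[626.19247312 -55.69055908  90.        ] [626.20333543 -51.49305526  90.        ]
hingeL [545.18744868  68.02804659  46.        ] [717.20761276  60.55267423  46.        ]
shift [0.0036 0.0004 0.0799] turn [-0.3 -0.3 -0.1]
```

```bash
python3 -m crank '0.5 0.004 0 0.04 0 0 0; 0.5 0.004 0 0.07 0 0 0; 0.5 0.004 0 0.08 0 0 0; 0.5 0.004 0 0.08 0 0 0; 0.1 0.004 0 0.08 0 0 0; 0.1 0.004 0 0.08 0 0 0; 0.1 0.004 0 0.08 0 0 0; 0.1 0.004 0 0.08 0 0 0' 20
python3 - <<'E'
from h import *
st()
import numpy as np
# arc: pivot grip point at angle a from shut (u=-y, z)
for d in range(0,75,10):
    a=np.arctan2(33,120)+np.radians(d);r=np.hypot(33,120)
    print(d, "dy(+y)",(120-r*np.cos(a)).round(1),"dz up",(r*np.sin(a)-33).round(1))
E
```

```text
t: 22.6
position: [625.3, -55.3, 60.7]
ee_rot: [-179.6, -0.3, 89.9]
wrist_force: [-3.5, -0.3, 5.3]
gripper_width: 0.212
t 22.6 pos [625.3 -55.3  60.7] rot [-179.6   -0.3   89.9] F [-3.5 -0.3  5.3] w 0.212
0 dy(+y) 0.0 dz up 0.0
10 dy(+y) 7.6 dz up 20.3
20 dy(+y) 18.5 dz up 39.1
30 dy(+y) 32.6 dz up 55.6
40 dy(+y) 49.3 dz up 69.4
50 dy(+y) 68.1 dz up 80.1
60 dy(+y) 88.6 dz up 87.4
70 dy(+y) 110.0 dz up 91.0
```

```bash
python3 -m crank '0.1 0.0035 0 -0.0105 0 0 0; 0.1 0.0076 0 -0.0203 0 0 0; 0.1 0.0128 0.0005 -0.03 0 0 0; 0.1 0.0185 0.0007 -0.039 0 0 0; 0.1 0.0253 0.001 -0.0476 0 0 0; 0.1 0.0326 0.0013 -0.0556 0 0 0'
python3 -c "
from h import *
st()"
```

```text
t: 23.35
position: [626.5, -22.8, 117.0]
ee_rot: [-179.6, -0.3, 89.9]
wrist_force: [-0.6, -1.0, -3.7]
gripper_width: 0.211
t 23.35 pos [626.5 -22.8 117. ] rot [-179.6   -0.3   89.9] F [-0.6 -1.  -3.7] w 0.211
```

```bash
python3 -m crank '0.1 0.0082 0 -0.0073 0 0 0; 0.1 0.0167 0.0006 -0.0138 0 0 0; 0.1 0.0258 0.001 -0.0195 0 0 0; 0.1 0.0355 0.0014 -0.0245 0 0 0; 0.1 0.0456 0.0018 -0.0285 0 0 0; 0.1 0.056 0.0022 -0.0318 0 0 0; 0.1 0.066 0.0026 -0.0338 0 0 0; 0.1 0.066 0.0026 -0.0338 0 0 0'
python3 - <<'E'
from h import *
st();c=cap("wrist");cv2.imwrite("pics/w10.png",c["img"][:,:,::-1])
c=cap("scene");crop(c,210,130,160,120,5,"sc7")
E
```

```text
t: 24.35
position: [629.3, 44.9, 151.5]
ee_rot: [-179.5, -0.4, 90.0]
wrist_force: [-4.4, -0.0, 1.9]
gripper_width: 0.212
t 24.35 pos [629.3  44.9 151.5] rot [-179.5   -0.4   90. ] F [-4.4 -0.   1.9] w 0.212
```

View pics/w10.png

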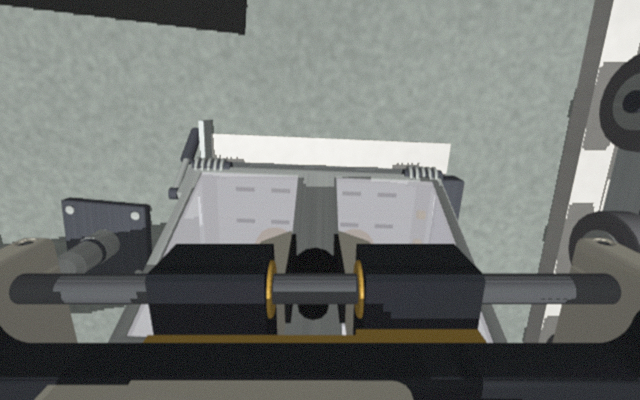

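View pics/sc7.png

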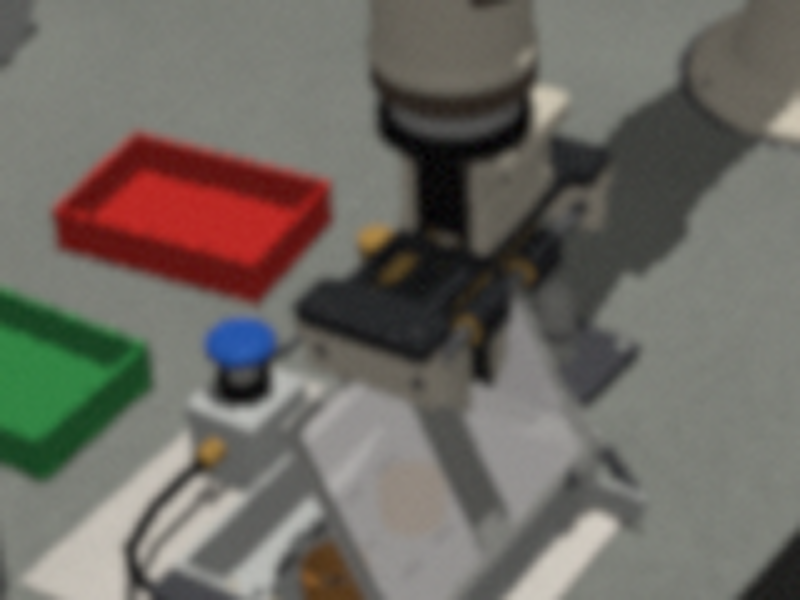

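The guard is at about 64° from shut, and the fingers are on its outer side, so I'll carry it on around the arc before letting go.

```bash
python3 - <<'E'
import numpy as np
r=np.hypot(33,120);a0=np.arctan2(33,120);f=lambda d:np.array([-r*np.cos(a0+np.radians(d)),r*np.sin(a0+np.radians(d))])
for d in range(70,112,5): print(d,(f(d)-f(65)).round(1))
E
```

```text
70 [10.8  1.3]
75 [21.6  1.7]
80 [32.5  1.2]
85 [43.2 -0.3]
90 [53.8 -2.7]
95 [64.1 -6. ]
100 [ 74.1 -10.3]
105 [ 83.7 -15.3]
110 [ 92.9 -21.2]
```

```bash
python3 -m crank '0.1 0.0108 0.0004 -0.001 0 0 0; 0.1 0.0216 0.0008 -0.0015 0 0 0; 0.1 0.0325 0.0012 -0.001 0 0 0; 0.1 0.0432 0.0017 0.0004 0 0 0; 0.1 0.0538 0.002 0.0027 0 0 0; 0.1 0.0641 0.0025 0.006 0 0 0; 0.1 0.0741 0.003 0.0103 0 0 0; 0.1 0.0837 0.0034 0.0153 0 0 0; 0.1 0.0895 0.0036 0.019 0 0 0; 0.1 0.0895 0.0036 0.019 0 0 0'
python3 - <<'E'
from h import *
st();c=cap("scene");crop(c,210,130,160,120,5,"sc8")
E
```

```text
t: 25.7
position: [632.9, 133.7, 132.3]
ee_rot: [-179.5, -0.3, 89.9]
wrist_force: [-1.5, 3.0, -0.2]
gripper_width: 0.215
t 25.7 pos [632.9 133.7 132.3] rot [-179.5   -0.3   89.9] F [-1.5  3.  -0.2] w 0.215
```

View pics/sc8.png

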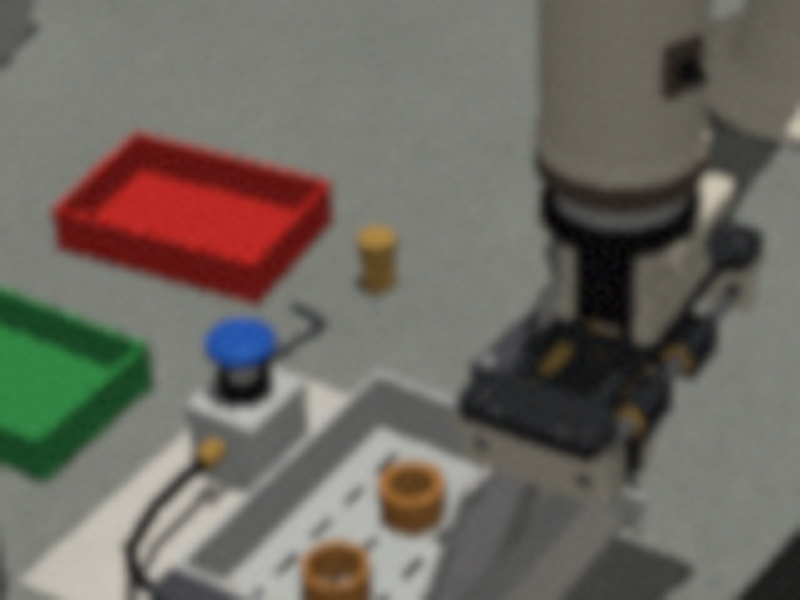

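```bash
python3 -m crank '0.5 0 0 0 0 0 0; 0.5 0 0 0 0 0 0; 0.5 0 0 0 0 0 0; 0.5 0.005 0 -0.04 0 0 0; 0.5 0.005 0 -0.09 0 0 0; 0.5 0 0 -0.12 0 0 0; 0.54 -0.04 -0.012 -0.12 0 0 0; 0.54 -0.08 -0.024 -0.12 0 0 0; 0.54 -0.12 -0.036 -0.12 0 0 0; 0.54 -0.153 -0.043 -0.12 0 0 0; 0.54 -0.153 -0.043 -0.10 0 0 0; 0.54 -0.153 -0.043 -0.07 0 0 0'
python3 - <<'E'
from h import *
st();c=cap("wrist");cv2.imwrite("pics/w11.png",c["img"][:,:,::-1])
E
```

```text
t: 27.25
position: [591.4, -21.5, 203.0]
ee_rot: [-179.7, -0.3, 89.8]
wrist_force: [0.0, -0.4, -1.1]
gripper_width: 0.542
t 27.25 pos [591.4 -21.5 203. ] rot [-179.7   -0.3   89.8] F [ 0.  -0.4 -1.1] w 0.542
```

View pics/w11.png

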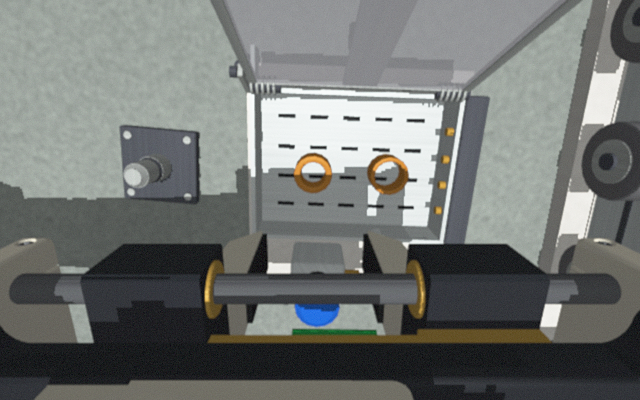

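The guard stands open, with both bushes still in the tray at (313,173) and (388,174). I'll descend on the left one (bush 2).

```bash
python3 -m crank '0.54 0.001 -0.002 0.05 0 0 0; 0.54 0.001 -0.002 0.1 0 0 0; 0.54 0.001 -0.002 0.12 0 0 0; 0.54 0.001 -0.002 0.12 0 0 0'
python3 - <<'E'
from h import *
st();c=cap("wrist");crop(c,220,120,200,150,4,"w12")
E
```

```text
t: 27.8
position: [583.3, -19.5, 76.7]
ee_rot: [-179.1, -0.3, 89.8]
wrist_force: [-1.0, 1.0, 1.0]
gripper_width: 0.539
t 27.8 pos [583.3 -19.5  76.7] rot [-179.1   -0.3   89.8] F [-1.  1.  1.] w 0.539
```

View pics/w12.png

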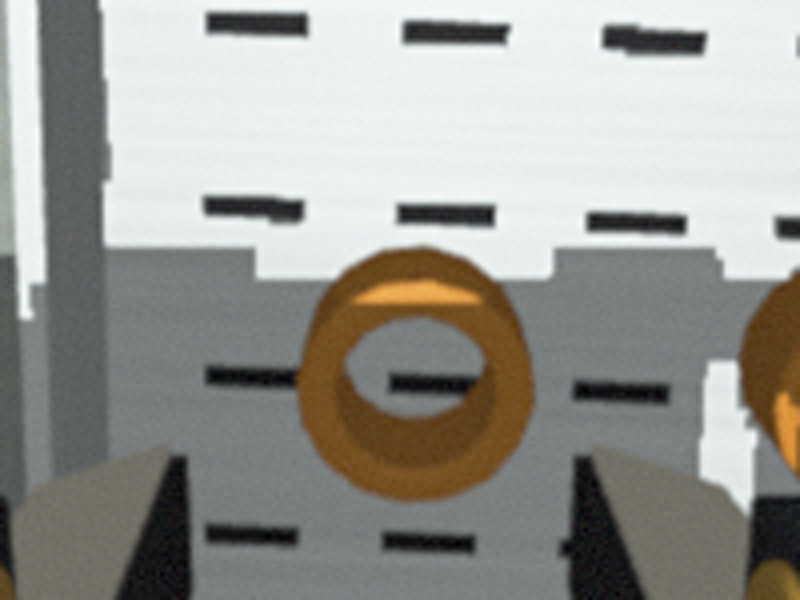

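```bash
python3 - <<'E'
from h import *
c=cap("wrist");s=st();p=pz(c,323.7,217.4,30);print(p);togo([p[0],p[1],8.3],[180,0,90])
E
```

```text
t 27.9 pos [585.6 -19.5  79.1] rot [-179.4   -0.3   89.8] F [0.5 0.  0.6] w 0.539
[590.78211956 -17.64740774  30.        ]
shift [0.0015 0.0059 0.0708] turn [-0.6 -0.3 -0.2]
```

```bash
python3 -m crank '0.54 0.0015 0.004 0.02 -0.6 0 0; 0.54 0.0015 0.0055 0.04 -0.6 0 0; 0.54 0.0015 0.0055 0.06 -0.6 0 0; 0.54 0.0015 0.0055 0.071 -0.6 0 0; 0.54 0.0015 0.0055 0.071 -0.6 0 0; 0.2 0.0015 0.0055 0.071 -0.6 0 0; 0.2 0.0015 0.0055 0.071 -0.6 0 0; 0.2 0.0015 0.0055 0.071 -0.6 0 0; 0.2 0.0015 0.0055 0.071 -0.6 0 0' 25
python3 -c "
from h import *
s=st();togo([424,-15,200],[180,0,90])"
```

```text
t: 29.02
position: [590.7, -17.6, 8.6]
ee_rot: [180.0, -0.3, 89.8]
wrist_force: [-0.5, -0.9, 1.2]
gripper_width: 0.422
t 29.02 pos [590.7 -17.6   8.6] rot [180.   -0.3  89.8] F [-0.5 -0.9  1.2] w 0.422
shift [ 0.0031 -0.1667 -0.1915] turn [ 0.  -0.3 -0.2]
```

```bash
python3 -m crank '0.2 0 0 -0.05 0 0 0; 0.2 0 0 -0.1 0 0 0; 0.2 0 -0.01 -0.14 0 0 0; 0.2 0 -0.04 -0.14 0 0 0; 0.2 -0.01 -0.08 -0.14 0 0 0; 0.2 -0.02 -0.12 -0.14 0 0 0; 0.2 -0.035 -0.15 -0.14 0 0 0; 0.2 -0.035 -0.167 -0.14 0 0 0; 0.2 -0.035 -0.167 -0.12 0 0 0; 0.2 -0.035 -0.167 -0.09 0 0 0; 0.2 -0.035 -0.167 -0.09 0 0 0; 0.2 -0.035 -0.167 -0.09 0 0 0'
python3 - <<'E'
from h import *
s=st();print(s['qpos'].round(1));c=cap("wrist");st();cv2.imwrite("pics/w13.png",c["img"][:,:,::-1])
print(proj(c,[424,-12,64]))
E
```

```text
t: 30.52
position: [424.3, -52.3, 98.9]
ee_rot: [180.0, -0.3, 89.9]
wrist_force: [0.4, -0.1, -1.3]
gripper_width: 0.425
t 30.52 pos [424.3 -52.3  98.9] rot [180.   -0.3  89.9] F [ 0.4 -0.1 -1.3] w 0.425
[ -1.1  15.7   5.4 126.5  -2.9  38.    6.2]
t 30.57 pos [424.6 -52.4  99.2] rot [179.9  -0.3  89.8] F [ 0.9 -0.3 -1.6] w 0.42
[312.74480667 163.59937945]
```

View pics/w13.png

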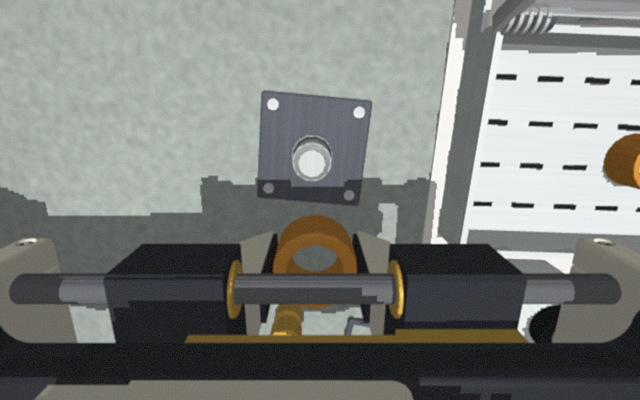

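The pin is at about (312,160) and the bush is held at (315,262). I'll enlarge both for alignment.

```bash
python3 - <<'E'
from h import *
c=cap("wrist");st();crop(c,270,120,90,70,8,"w14a");crop(c,255,205,120,110,6,"w14b")
E
```

```text
t 30.62 pos [424.7 -52.5  99.4] rot [179.9  -0.3  89.8] F [ 0.1 -0.2 -1.6] w 0.422
```

View pics/w14a.png

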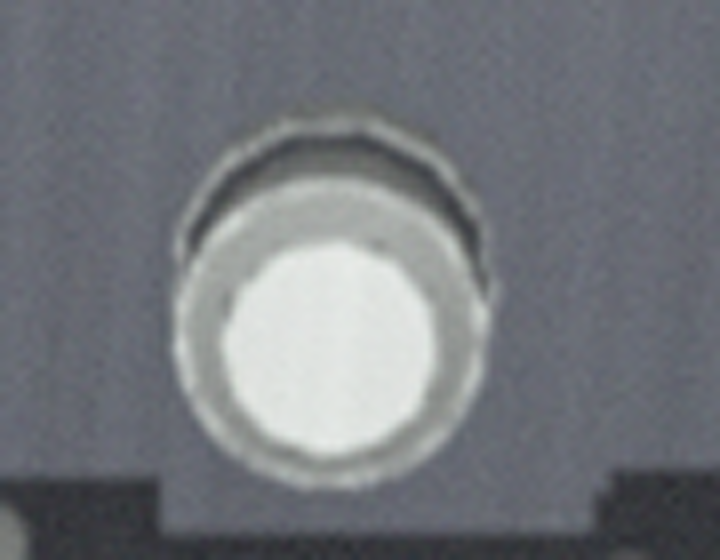

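View pics/w14b.png

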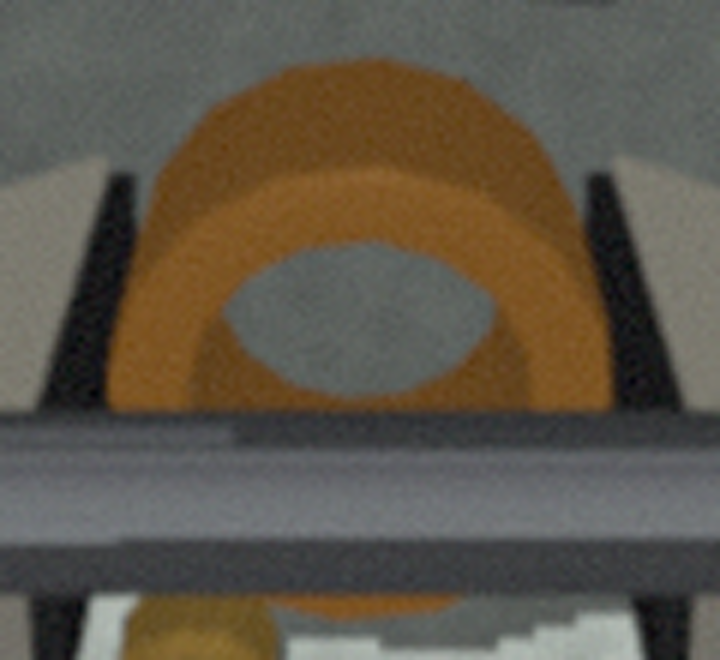

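```bash
python3 - <<'E'
from h import *
c=cap("wrist");s=st();p=pz(c,310.8,163,64);zt=s["position"][2]-4.3+26;b=pz(c,314.6,270.1,zt)
print("pin",p,"bush",b,"bush-tcp",b-s["position"],"delta",p-b)
# precise: project circle of rim & compare extents
for dy in (-1,0,1,2,3):
  for R in (20,20.7):
    q=np.array([proj(c,[s["position"][0]+R*np.cos(a),s["position"][1]+dy+R*np.sin(a),zt]) for a in np.linspace(0,6.28,200)])
    print(dy,R,q.min(0).round(1),q.max(0).round(1))
print("observed", 255+107/6,205+168/6,255+613/6,205+618/6)
for P in ([424,-12,64],):
  for dz in (0,):
    q=np.array([proj(c,[p[0]+8*np.cos(a),p[1]+8*np.sin(a),64]) for a in np.linspace(0,6.28,200)]);print(q.min(0),q.max(0))
E
```

```text
t 30.68 pos [424.6 -52.6  99.3] rot [179.9  -0.3  89.8] F [ 0.2  0.4 -1.6] w 0.425
pin [423.31026493 -11.91871789  64.        ] bush [425.29239393 -51.39282616 121.02529897] bush-tcp [ 0.66746409  1.17023145 21.7       ] delta [ -1.982129    39.47410827 -57.02529897]
-1 20 [269.8 234.1] [356.5 311.8]
-1 20.7 [268.3 232.6] [358.  313.1]
0 20 [269.7 232. ] [356.6 310. ]
0 20.7 [268.2 230.5] [358.1 311.2]
1 20 [269.6 229.9] [356.6 308.2]
1 20.7 [268.1 228.4] [358.2 309.4]
2 20 [269.5 227.8] [356.7 306.3]
2 20.7 [268.  226.3] [358.2 307.6]
3 20 [269.5 225.7] [356.8 304.5]
3 20.7 [267.9 224.2] [358.3 305.8]
observed 272.8333333333333 233.0 357.1666666666667 308.0
[297.30411633 149.50659582] [324.29212101 176.19357425]
```

```bash
python3 -m crank '0.2 0.02 -0.001 0 0 0 0; 0.2 0.0401 -0.0017 0 0 0 0; 0.2 0.0401 -0.0017 0 0 0 0; 0.2 0.0401 -0.0017 0.015 0 0 0; 0.2 0.0401 -0.0017 0.027 0 0 0; 0.2 0.0401 -0.0017 0.027 0 0 0; 0.2 0.0401 -0.0017 0.027 0 0 0'
python3 - <<'E'
from h import *
c=cap("wrist");st();crop(c,255,205,120,110,6,"w15");c=cap("scene");crop(c,290,150,80,60,8,"sc9")
E
```

```text
t: 31.55
position: [423.2, -12.7, 72.7]
ee_rot: [179.9, -0.3, 89.8]
wrist_force: [-0.2, 0.4, -1.1]
gripper_width: 0.419
t 31.6 pos [423.5 -12.5  72.8] rot [179.8  -0.3  89.8] F [ 0.6 -0.6 -2. ] w 0.423
```

View pics/w15.png

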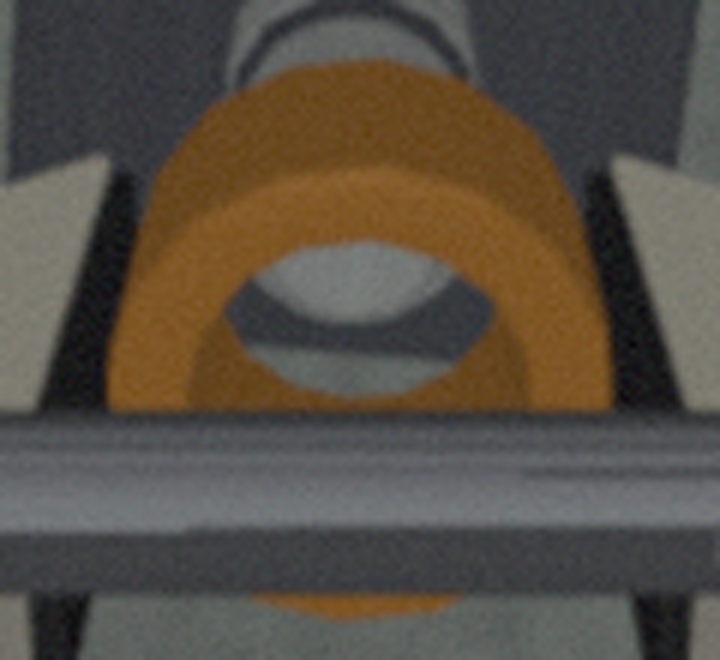

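View pics/sc9.png

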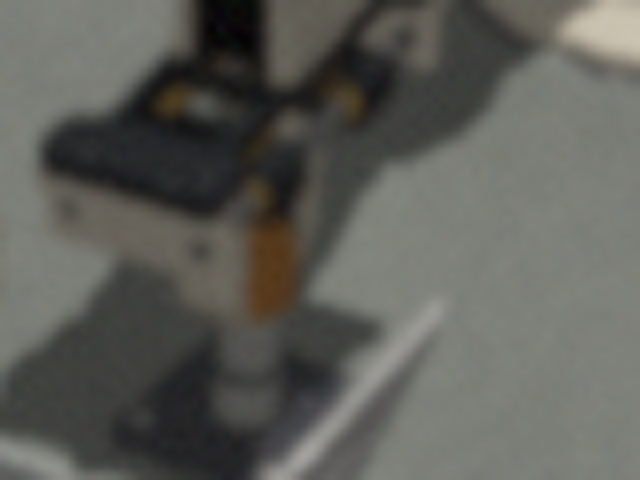

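Seen through the bore, the pin tip is nearly centred, about 0.7 mm to the left. I'll correct that and lower onto the taper.

```bash
python3 -m crank '0.2 0 -0.0007 0 0 0 0; 0.2 0 -0.0007 0.006 0 0 0; 0.2 0 -0.0007 0.011 0 0 0; 0.2 0 -0.0007 0.011 0 0 0'
python3 -m crank '0.2 0 0 0.003 0 0 0; 0.2 0 0 0.006 0 0 0; 0.2 0 0 0.006 0 0 0'

```

```text
t: 32.15
position: [422.2, -12.4, 61.3]
ee_rot: [179.9, -0.3, 89.8]
wrist_force: [-0.5, 0.2, -2.1]
gripper_width: 0.421
t: 32.52
position: [422.0, -12.4, 55.0]
ee_rot: [179.9, -0.3, 89.8]
wrist_force: [-0.3, 0.1, -2.0]
gripper_width: 0.421
```

```bash
python3 -m crank '0.2 0 0 0.005 0 0 0; 0.2 0 0 0.01 0 0 0; 0.2 0 0 0.01 0 0 0'
python3 -m crank '0.55 0 0 0 0 0 0; 0.55 0 0 0 0 0 0; 0.55 0 0 0 0 0 0; 0.55 0 0 -0.03 0 0 0; 0.55 -0.02 0 -0.06 0 0 0; 0.55 -0.04 0 -0.06 0 0 0; 0.55 -0.04 0 -0.06 0 0 0'
python3 - <<'E'
from h import *
c=cap("wrist");st();crop(c,240,110,140,110,5,"w16");c=cap("scene");crop(c,290,150,80,60,8,"sc10")
E
```

```text
t: 32.9
position: [421.6, -12.4, 44.5]
ee_rot: [-180.0, -0.3, 89.8]
wrist_force: [0.8, 0.7, -1.6]
gripper_width: 0.423
t: 33.78
position: [421.7, -53.9, 104.8]
ee_rot: [179.9, -0.3, 89.7]
wrist_force: [0.4, 1.1, 0.2]
gripper_width: 0.55
t 33.83 pos [421.4 -52.9 104.5] rot [180.   -0.3  89.7] F [0.  0.4 1.2] w 0.553
```

View pics/w16.png

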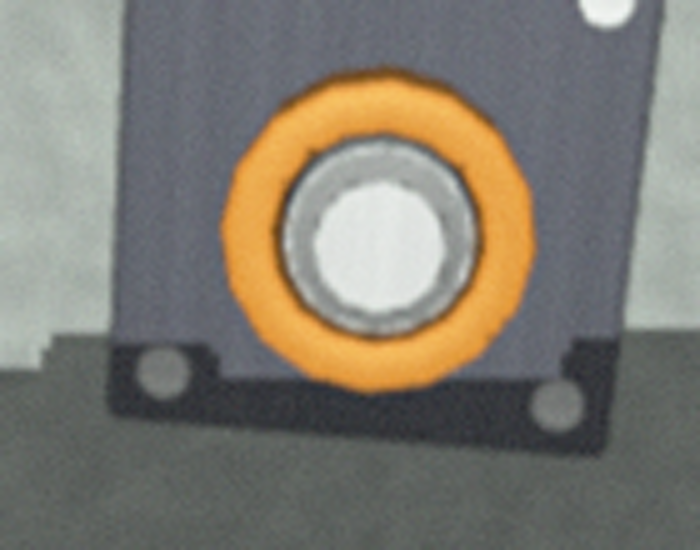

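View pics/sc10.png

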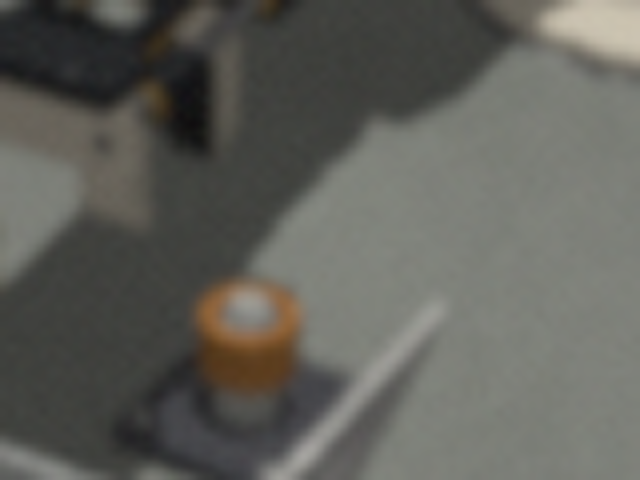

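The bush stopped at the step: the pin's lower part shows below it and only the tip shows above. It's sound, so it goes in the green tray. I'll regrasp it.

```bash
python3 -m crank '0.55 0.02 0.0005 0 0 0 0; 0.55 0.0405 0.0005 0 0 0 0; 0.55 0.0405 0.0005 0 0 0 0; 0.55 0.0405 0.0005 0.03 0 0 0; 0.55 0.0405 0.0005 0.055 0 0 0; 0.55 0.0405 0.0005 0.066 0 0 0; 0.55 0.0405 0.0005 0.066 0 0 0; 0.2 0.0405 0.0005 0.066 0 0 0; 0.2 0.0405 0.0005 0.066 0 0 0; 0.2 0.0405 0.0005 0.066 0 0 0; 0.2 0.0405 0.0005 0.066 0 0 0' 25
python3 -m crank '0.2 0 0 -0.02 0 0 0; 0.2 0 0 -0.05 0 0 0; 0.2 0 0 -0.08 0 0 0; 0.2 0 0 -0.11 0 0 0;0.2 0 0 -0.11 0 0 0'
python3 - <<'E'
from h import *
st();togo([610,-302,150],[180,0,90])
E
```

```text
t: 35.25
position: [422.6, -11.4, 39.2]
ee_rot: [179.9, -0.3, 89.8]
wrist_force: [-0.6, 0.1, 6.3]
gripper_width: 0.425
t: 35.88
position: [424.1, -11.9, 151.0]
ee_rot: [179.7, -0.3, 89.8]
wrist_force: [0.7, -0.7, -1.3]
gripper_width: 0.418
t 35.88 pos [424.1 -11.9 151. ] rot [179.7  -0.3  89.8] F [ 0.7 -0.7 -1.3] w 0.418
shift [-0.2894  0.1869  0.0004] turn [ 0.3 -0.3 -0.2]
```

```bash
python3 -m crank '0.2 -0.04 0.026 0 0 0 0; 0.2 -0.08 0.052 0 0 0 0; 0.2 -0.12 0.078 0 0 0 0; 0.2 -0.16 0.104 0 0 0 0; 0.2 -0.2 0.13 0 0 0 0; 0.2 -0.24 0.156 0 0 0 0; 0.2 -0.28 0.18 0 0 0 0; 0.2 -0.2894 0.1869 0 0 0 0; 0.2 -0.2894 0.1869 0 0 0 0; 0.2 -0.2894 0.1869 0 0 0 0'
python3 - <<'E'
from h import *
s=st();print(s['qpos'].round(0));c=cap("wrist");cv2.imwrite("pics/w17.png",c["img"][:,:,::-1]);togo([610,-302,10],[180,0,90])
E
```

```text
t: 37.12
position: [609.3, -299.7, 149.4]
ee_rot: [179.8, -0.5, 89.9]
wrist_force: [-0.1, 0.3, -1.6]
gripper_width: 0.427
t 37.12 pos [ 609.3 -299.7  149.4] rot [179.8  -0.5  89.9] F [-0.1  0.3 -1.6] w 0.427
[17. 34. 11. 89. -8. 57. 30.]
shift [-0.0033 -0.0002  0.1398] turn [ 0.3 -0.4 -0.1]
```

View pics/w17.png

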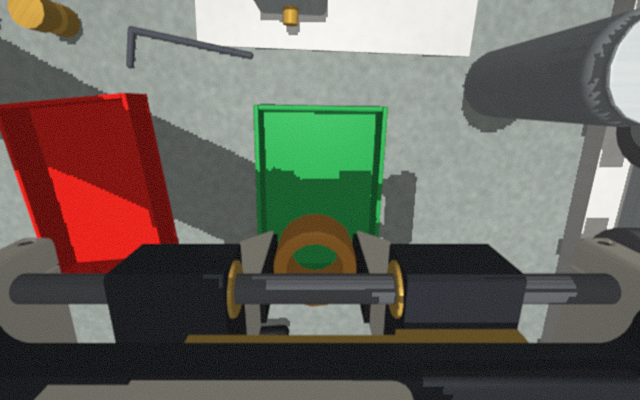

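The bush is held over the green tray, whose walls are at x 257 to 385. I'll set it down.

```bash
python3 -m crank '0.2 0 0.003 0.05 0 0 0; 0.2 0 0.003 0.1 0 0 0; 0.2 0 0.003 0.13 0 0 0; 0.2 0 0.003 0.1395 0 0 0; 0.2 0 0.003 0.1395 0 0 0; 0.2 0 0.003 0.1395 0 0 0; 0.54 0 0.003 0.1395 0 0 0; 0.54 0 0.003 0.1395 0 0 0; 0.54 0 0.003 0.1 0 0 0; 0.54 0 0.003 0.05 0 0 0; 0.54 0 0.003 -0.01 0 0 0;0.54 0 0.003 -0.06 0 0 0'
python3 - <<'E'
from h import *
s=st();c=cap("wrist");cv2.imwrite("pics/w18.png",c["img"][:,:,::-1]);togo([667,-19,210],[180,0,90])
E
```

```text
t: 38.67
position: [612.7, -300.5, 212.8]
ee_rot: [179.6, -0.4, 89.9]
wrist_force: [1.2, -0.2, -0.5]
gripper_width: 0.539
t 38.67 pos [ 612.7 -300.5  212.8] rot [179.6  -0.4  89.9] F [ 1.2 -0.2 -0.5] w 0.539
shift [0.2835 0.0503 0.0123] turn [ 1.  -0.1 -0.1]
```

View pics/w18.png

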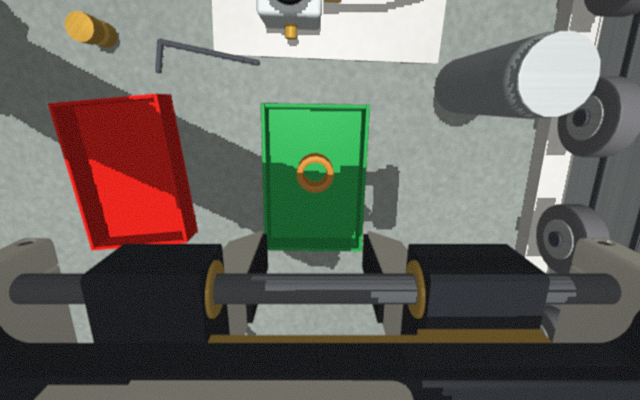

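The sound bush stands in the green tray at (315,173). Next is the other bush in the blow-off tray.

```bash
python3 -m crank '0.54 0.04 0.007 0 0 0 0; 0.54 0.08 0.014 0 0 0 0; 0.54 0.12 0.021 0 0 0 0; 0.54 0.16 0.028 0 0 0 0; 0.54 0.2 0.035 0 0 0 0; 0.54 0.24 0.043 0 0 0 0; 0.54 0.281 0.05 0.01 0.5 0 0; 0.54 0.281 0.05 0.06 0.5 0 0; 0.54 0.281 0.05 0.11 0.5 0 0; 0.54 0.281 0.05 0.13 0.5 0 0; 0.54 0.281 0.05 0.13 0.5 0 0'
python3 - <<'E'
from h import *
s=st();c=cap("wrist");crop(c,220,120,200,150,4,"w19")
E
```

```text
t: 40.1
position: [667.8, -21.5, 91.2]
ee_rot: [179.7, -0.1, 89.9]
wrist_force: [0.4, -0.6, -0.0]
gripper_width: 0.541
t 40.1 pos [667.8 -21.5  91.2] rot [ 1.797e+02 -1.000e-01  8.990e+01] F [ 0.4 -0.6 -0. ] w 0.541
```

View pics/w19.png

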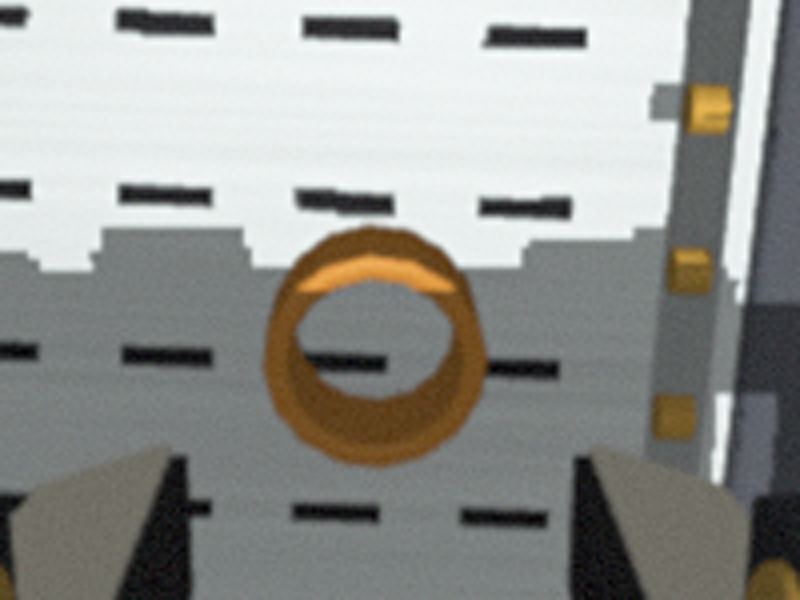

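```bash
python3 - <<'E'
from h import *
c=cap("wrist");s=st();p=pz(c,313.5,209.8,30);print(p);togo([p[0],p[1],8.6],[180,0,90])
E
```

```text
t 40.2 pos [670.2 -21.6  94.2] rot [ 1.794e+02 -1.000e-01  8.990e+01] F [0.2 0.2 0.4] w 0.541
[669.74755456 -19.55765516  30.        ]
shift [ 0.0018 -0.0014  0.0856] turn [ 0.6 -0.1 -0.1]
```

```bash
python3 -m crank '0.54 0.0018 -0.001 0.02 0.6 0 0; 0.54 0.0018 -0.001 0.04 0.6 0 0; 0.54 0.0018 -0.001 0.045 0.6 0 0; 0.54 0.0018 -0.001 0.045 0.6 0 0'
python3 - <<'E'
from h import *
togo([668.8,-19.6,8.6],[180,0,90])
s=st();c=cap("wrist");crop(c,220,120,200,150,4,"w20")
E
```

```text
t: 40.7
position: [669.0, -19.7, 48.2]
ee_rot: [-179.9, -0.1, 89.9]
wrist_force: [1.0, 0.3, 0.3]
gripper_width: 0.539
shift [ 0.     -0.0001  0.0396] turn [-0.1 -0.1 -0.1]
t 40.7 pos [669.  -19.7  48.2] rot [-1.799e+02 -1.000e-01  8.990e+01] F [1.  0.3 0.3] w 0.539
```

View pics/w20.png

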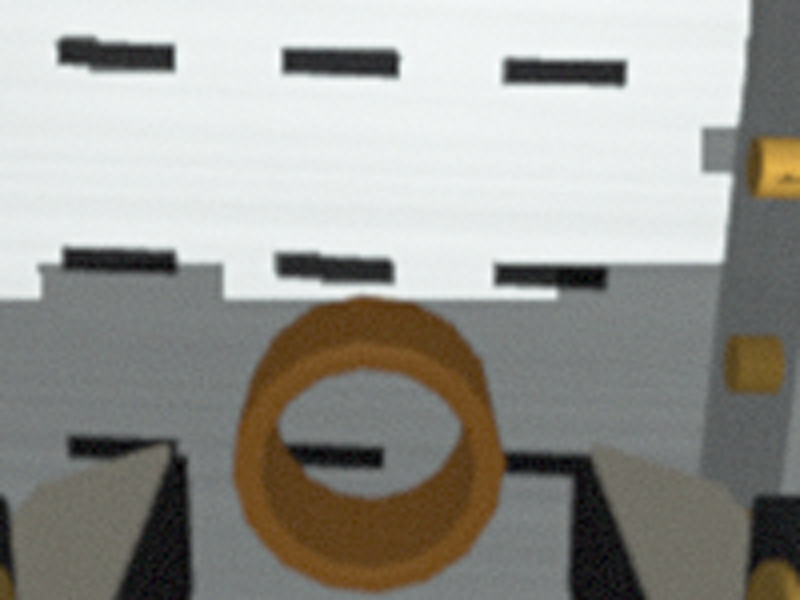

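```bash
python3 -c "
from h import *
c=cap('wrist');print(pz(c,311.7,236.4,30),c['_s']['position'])"
python3 -m crank '0.54 0 -0.001 0.02 0 0 0; 0.54 0 -0.001 0.035 0 0 0; 0.54 0 -0.001 0.0396 0 0 0; 0.54 0 -0.001 0.0396 0 0 0; 0.2 0 -0.001 0.0396 0 0 0; 0.2 0 -0.001 0.0396 0 0 0; 0.2 0 -0.001 0.0396 0 0 0; 0.2 0 -0.001 0.0396 0 0 0' 25
python3 -c "
from h import *
togo([423,-52,99],[180,0,90])"
```

```text
[668.53050234 -19.14079031  30.        ] [669.56450327 -19.73187528  48.9066823 ]
t: 41.8
position: [669.3, -19.7, 10.2]
ee_rot: [179.9, -0.1, 89.9]
wrist_force: [-0.1, 0.5, 0.5]
gripper_width: 0.431
shift [-0.0327 -0.2461 -0.0892] turn [ 0.1 -0.1 -0.1]
```

```bash
python3 -m crank '0.2 0 0 -0.05 0 0 0; 0.2 0 0 -0.1 0 0 0; 0.2 0 -0.02 -0.14 0 0 0; 0.2 0 -0.06 -0.14 0 0 0; 0.2 -0.01 -0.1 -0.14 0 0 0; 0.2 -0.015 -0.14 -0.14 0 0 0; 0.2 -0.02 -0.18 -0.14 0 0 0; 0.2 -0.03 -0.22 -0.14 0 0 0; 0.2 -0.033 -0.246 -0.12 0 0 0; 0.2 -0.033 -0.246 -0.09 0 0 0; 0.2 -0.033 -0.246 -0.09 0 0 0; 0.2 -0.033 -0.246 -0.09 0 0 0'
python3 - <<'E'
from h import *
s=st();c=cap("wrist");crop(c,230,110,200,150,4,"w21a");crop(c,255,205,120,110,6,"w21b");st()
E
```

```text
t: 43.3
position: [423.9, -52.3, 100.5]
ee_rot: [179.9, -0.1, 89.9]
wrist_force: [0.4, 0.4, -1.8]
gripper_width: 0.431
t 43.3 pos [423.9 -52.3 100.5] rot [ 1.799e+02 -1.000e-01  8.990e+01] F [ 0.4  0.4 -1.8] w 0.431
t 43.35 pos [424.3 -52.3 100.7] rot [ 1.798e+02 -1.000e-01  8.990e+01] F [ 1.   0.2 -1.7] w 0.436
```

View pics/w21a.png

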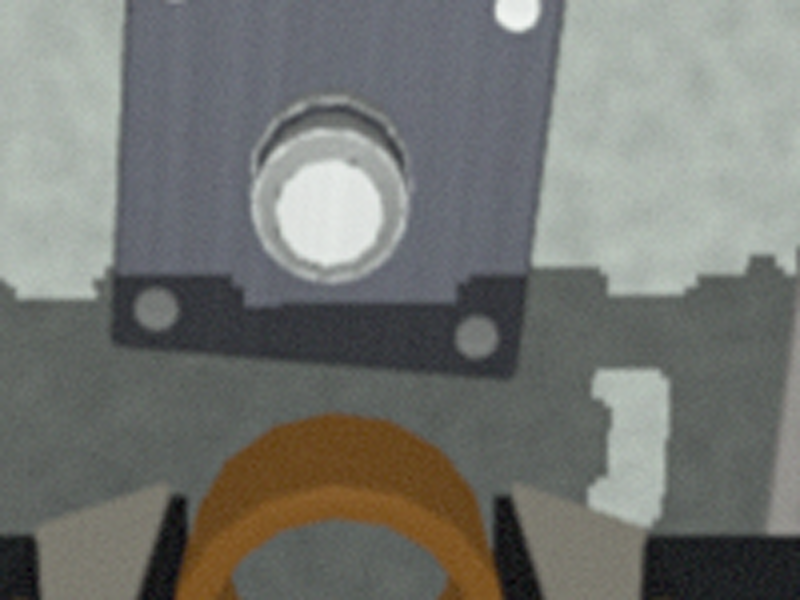

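View pics/w21b.png

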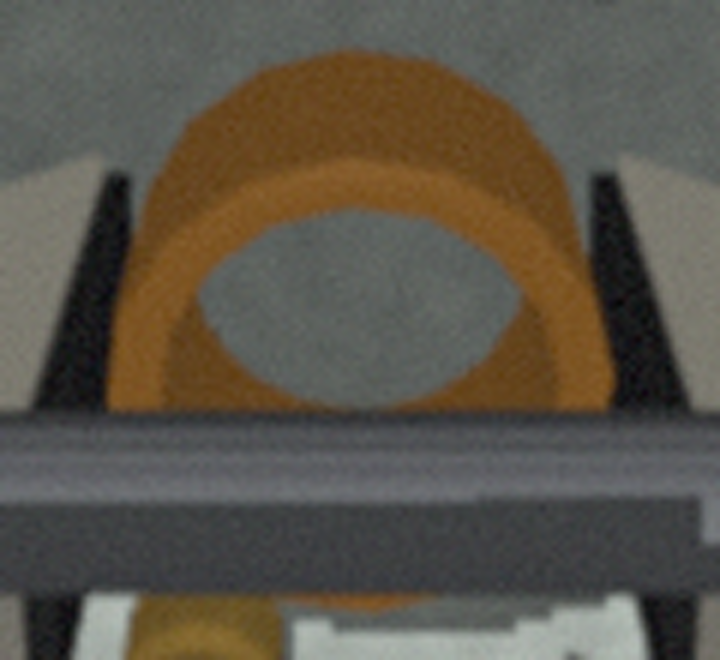

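```bash
python3 -m crank '0.2 0.02 -0.001 0 0 0 0; 0.2 0.0393 -0.0022 0 0 0 0; 0.2 0.0393 -0.0022 0 0 0 0; 0.2 0.0393 -0.0022 0.015 0 0 0; 0.2 0.0393 -0.0022 0.026 0 0 0; 0.2 0.0393 -0.0022 0.026 0 0 0'
python3 - <<'E'
from h import *
c=cap("wrist");st();crop(c,255,205,120,110,6,"w22")
E
```

```text
t: 44.1
position: [421.7, -13.5, 74.3]
ee_rot: [179.9, -0.1, 89.8]
wrist_force: [0.7, -0.8, -1.7]
gripper_width: 0.431
t 44.15 pos [422.  -13.4  74.6] rot [ 1.799e+02 -1.000e-01  8.980e+01] F [ 0.1 -0.6 -1.3] w 0.43
```

View pics/w22.png

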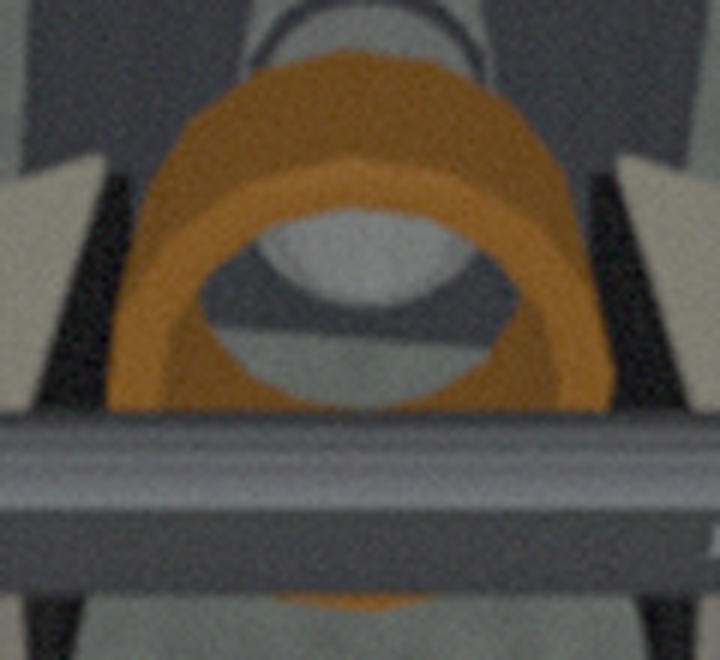

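```bash
python3 -m crank '0.2 0.001 0.0005 0 0 0 0; 0.2 0.001 0.0005 0.008 0 0 0; 0.2 0.001 0.0005 0.016 0 0 0; 0.2 0.001 0.0005 0.016 0 0 0'
python3 -m crank '0.2 0 0 0.005 0 0 0; 0.2 0 0 0.01 0 0 0; 0.2 0 0 0.014 0 0 0; 0.2 0 0 0.014 0 0 0'
```

```text
t: 44.65
position: [421.8, -12.4, 57.8]
ee_rot: [180.0, -0.1, 89.8]
wrist_force: [-0.5, -1.1, -0.9]
gripper_width: 0.427
t: 45.15
position: [421.5, -12.4, 43.5]
ee_rot: [-180.0, -0.1, 89.8]
wrist_force: [-0.4, 0.1, -0.7]
gripper_width: 0.43
```

```bash
python3 -m crank '0.55 0 0 0 0 0 0; 0.55 0 0 0 0 0 0; 0.55 0 0 0 0 0 0; 0.55 0 0 -0.03 0 0 0; 0.55 -0.02 0 -0.06 0 0 0; 0.55 -0.04 0 -0.06 0 0 0; 0.55 -0.04 0 -0.06 0 0 0'
python3 - <<'E'
from h import *
c=cap("wrist");st();crop(c,240,110,140,110,5,"w23");c=cap("scene");crop(c,290,150,80,60,8,"sc11")
E
```

```text
t: 46.02
position: [421.7, -53.7, 104.0]
ee_rot: [179.9, -0.1, 89.7]
wrist_force: [-0.1, 0.0, -0.4]
gripper_width: 0.55
t 46.08 pos [421.3 -52.7 103.5] rot [-1.80e+02 -1.00e-01  8.97e+01] F [-0.6  0.   0.6] w 0.552
```

View pics/w23.png

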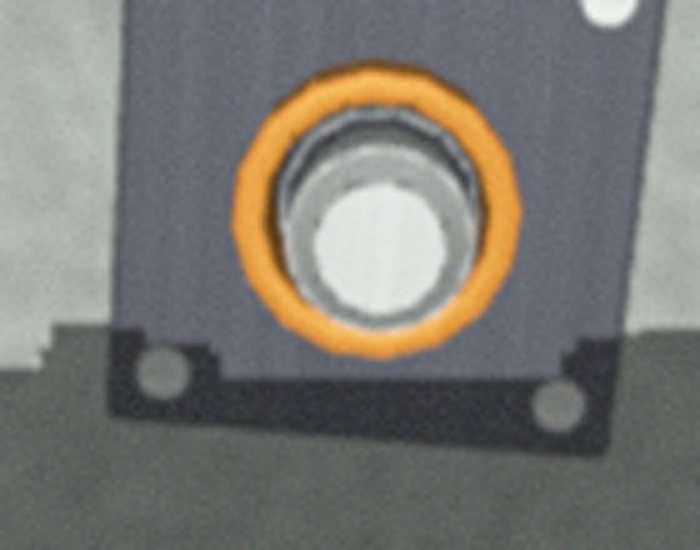

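View pics/sc11.png

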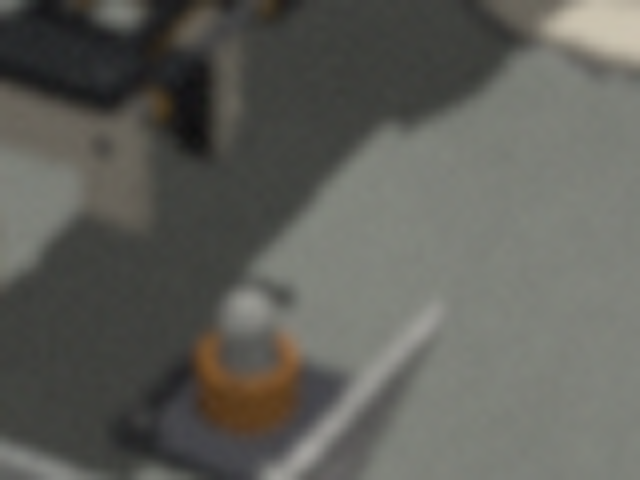

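The bush slid down to the base and the pin's whole upper part shows above it. It's worn, so it goes in the red tray.

```bash
python3 -m crank '0.55 0.02 0.0005 0 0 0 0; 0.55 0.0405 0.0005 0 0 0 0; 0.55 0.0405 0.0005 0 0 0 0; 0.55 0.0405 0.0005 0.04 0 0 0; 0.55 0.0405 0.0005 0.07 0 0 0; 0.55 0.0405 0.0005 0.084 0 0 0; 0.55 0.0405 0.0005 0.086 0 0 0; 0.55 0.0405 0.0005 0.086 0 0 0;0.2 0.0405 0.0005 0.086 0 0 0; 0.2 0.0405 0.0005 0.086 0 0 0; 0.2 0.0405 0.0005 0.086 0 0 0; 0.2 0.0405 0.0005 0.086 0 0 0' 25
python3 -m crank '0.2 0 0 -0.02 0 0 0; 0.2 0 0 -0.05 0 0 0; 0.2 0 0 -0.08 0 0 0; 0.2 0 0 -0.11 0 0 0;0.2 0 0 -0.13 0 0 0;0.2 0 0 -0.13 0 0 0'
python3 - <<'E'
from h import *
s=st();togo([414,-297,150],[180,0,90]);c=cap("wrist");cv2.imwrite("pics/w24.png",c["img"][:,:,::-1])
E
```

```text
t: 47.62
position: [422.4, -11.4, 18.1]
ee_rot: [180.0, -0.1, 89.8]
wrist_force: [-0.7, -0.3, 7.2]
gripper_width: 0.431
t: 48.38
position: [423.4, -11.6, 149.3]
ee_rot: [179.8, -0.1, 89.8]
wrist_force: [-0.3, -0.3, -2.7]
gripper_width: 0.43
t 48.38 pos [423.4 -11.6 149.3] rot [ 1.798e+02 -1.000e-01  8.980e+01] F [-0.3 -0.3 -2.7] w 0.43
shift [-0.2855 -0.0085 -0.0015] turn [ 0.2 -0.1 -0.2]
```

View pics/w24.png

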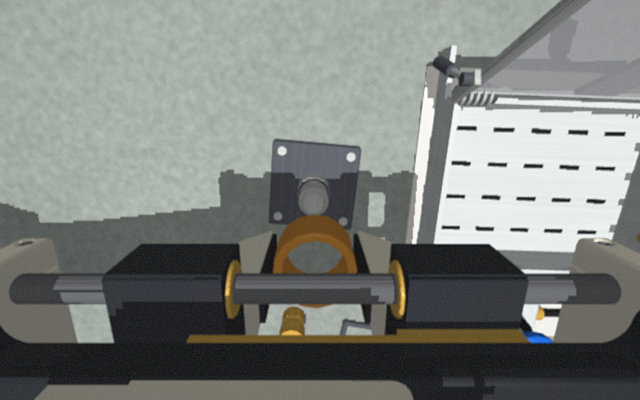

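```bash
python3 -m crank '0.2 -0.045 -0.001 0 0 0 0; 0.2 -0.09 -0.003 0 0 0 0; 0.2 -0.135 -0.004 0 0 0 0; 0.2 -0.18 -0.005 0 0 0 0; 0.2 -0.225 -0.007 0 0 0 0; 0.2 -0.265 -0.008 0 0 0 0; 0.2 -0.2855 -0.0085 0 0 0 0; 0.2 -0.2855 -0.0085 0 0 0 0; 0.2 -0.2855 -0.0085 0 0 0 0'
python3 - <<'E'
from h import *
s=st();togo([414,-297,10],[180,0,90]);c=cap("wrist");cv2.imwrite("pics/w25.png",c["img"][:,:,::-1])
for p in ([414,-297,4],[457,-217,35],[352,-226,35]): print(proj(c,p))
E
```

```text
t: 49.55
position: [412.5, -295.5, 146.4]
ee_rot: [-180.0, -0.2, 89.9]
wrist_force: [0.1, 0.3, -2.0]
gripper_width: 0.43
t 49.55 pos [ 412.5 -295.5  146.4] rot [-180.    -0.2   89.9] F [ 0.1  0.3 -2. ] w 0.43
shift [-0.0021  0.0015  0.1364] turn [-0.  -0.2 -0.1]
[315.52041376 186.69875435]
[370.36301426  97.31626031]
[236.90702688 109.63903697]
```

View pics/w25.png

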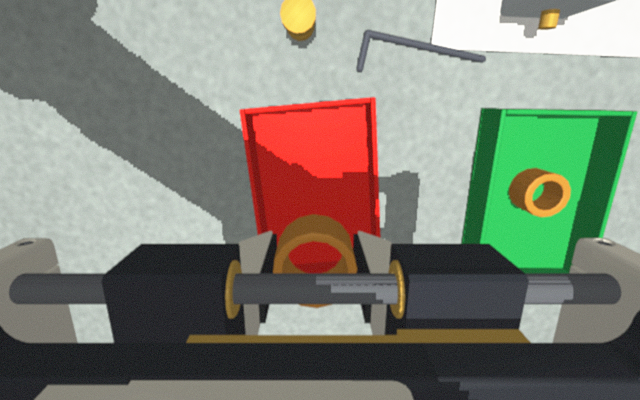

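```bash
python3 -m crank '0.2 0 0.002 0.05 0 0 0; 0.2 0 0.002 0.1 0 0 0; 0.2 0 0.002 0.126 0 0 0; 0.2 0 0.002 0.1355 0 0 0; 0.2 0 0.002 0.1355 0 0 0; 0.2 0 0.002 0.1355 0 0 0; 0.53 0 0.002 0.1355 0 0 0; 0.53 0 0.002 0.1355 0 0 0; 0.53 0 0.002 0.1 0 0 0; 0.53 0 0.002 0.05 0 0 0; 0.53 0 0.002 -0.01 0 0 0;0.53 0 0.002 -0.06 0 0 0'
python3 - <<'E'
from h import *
s=st();c=cap("wrist");cv2.imwrite("pics/w26.png",c["img"][:,:,::-1])
E
```

```text
t: 51.1
position: [415.0, -295.9, 209.4]
ee_rot: [179.9, -0.2, 89.9]
wrist_force: [1.4, -0.2, 0.1]
gripper_width: 0.531
t 51.1 pos [ 415.  -295.9  209.4] rot [179.9  -0.2  89.9] F [ 1.4 -0.2  0.1] w 0.531
```

View pics/w26.png

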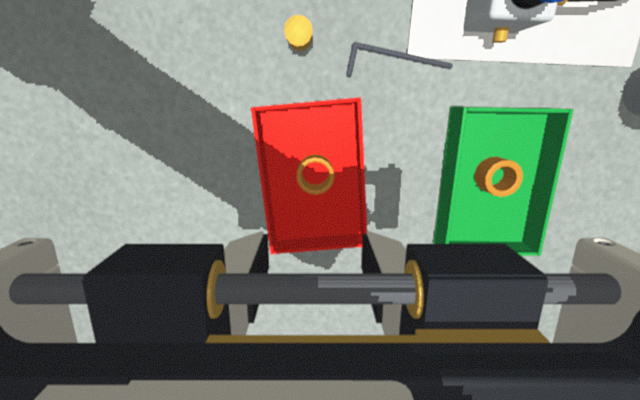

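The worn bush is in red at (315,175) and the sound one in green at (498,178). Now a final overview.

```bash
python3 -m crank '0.53 0 0 -0.05 0 0 0; 0.53 0 0 -0.08 0 0 0; 0.53 0 0 -0.08 0 0 0; 0.53 0 0 -0.08 0 0 0'
python3 - <<'E'
from h import *
st();c=cap("scene");crop(c,100,110,420,220,1.9,"sc12");c=cap("top");crop(c,90,110,380,190,2.1,"top4")
E
```

```text
t: 51.65
position: [416.7, -297.7, 294.9]
ee_rot: [179.4, 0.0, 89.9]
wrist_force: [0.3, 0.3, -0.8]
gripper_width: 0.529
t 51.65 pos [ 416.7 -297.7  294.9] rot [179.4   0.   89.9] F [ 0.3  0.3 -0.8] w 0.529
```

View pics/sc12.png

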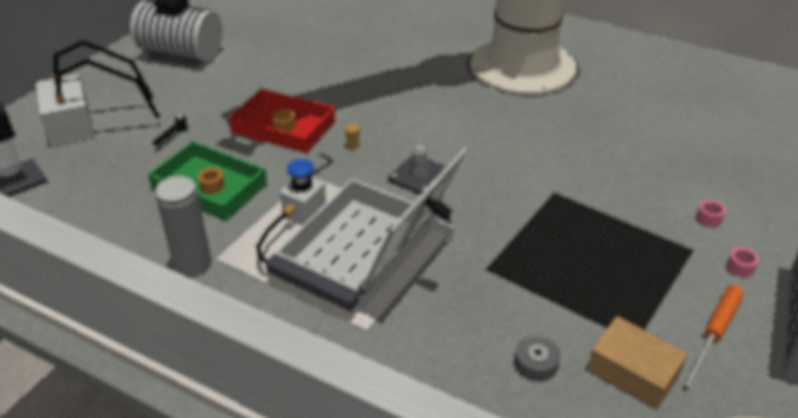

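View pics/top4.png

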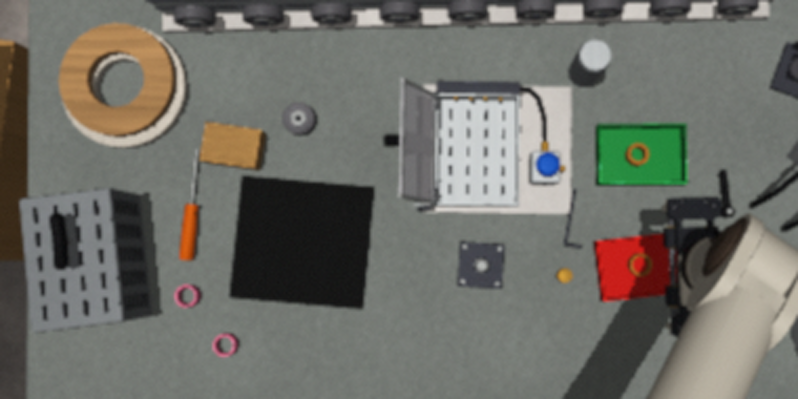

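The overview shows the guard standing open and the blow-off tray and mat empty. There is one bush in the green tray and one in the red, and the bystanders and pink rings are where they were. I'll hand in.

```bash
python3 -c "
from station import env
print(env.sign_off())"
```

```text
the job is handed in; nothing more can be done
None
```

The job is done and handed in at about 52 s of the 210 s allowed; the sign-off gives no verdict.

- **Blow-off:** I found two bronze bushes on the mat and put both in the tray. I tipped the guard shut and pressed the palm button twice, with the button coming right up after each press, then swung the guard open again.
- **Sorting:** One bush stopped at the gauge step, so it is sound and went in the green tray. The other slid down to the base, so it is worn and went in the red tray.

**Last checks:** The final pictures show the guard standing open, the button up and the mat and blow-off tray empty. One bush is in each of the green and red trays. The pink rings and the other bystanders look unmoved, and the gripper was clear of everything.

**Not fully certain:** I eased the target up slightly partway through holding the first press, and I took no reading during that half. It read at the stop before I eased it (z 87.2, 17.7 N), but it may have lifted about 1 mm after that. The second press was held at the stop for the full second (z 87.0, 28.8 N).

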